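Move the shoehorn to the spare fold-down hook so the bin can tip

ROBOT

A 7-joint arm with a two-finger parallel gripper is mounted at the origin on the work surface. World frame = base frame: x ahead of the robot, y to its left, z up, the work surface at z = 0. Lengths are in m, angles in rad, forces in N, time in s.
With the tool pointing down it reaches from about 0.35 to 0.9 m from the base axis. Payload 8.1 kg.
Tool frame: the origin (TCP) lies midway between the tips of the shut fingers; the grasp point (between the pads) lies 19 mm behind it; x points along the fingers, z is the direction in which the jaws open and shut, and the axes are right-handed (so a half turn about x gives the same grasp; the last joint's range is limited). The gripper opens to 92 mm and grips with 3 to 60 N. Pads are 19 mm wide; open, the fingers measure 130 mm over their backs; the gripper's body (75 mm by 190 mm) begins 47 mm behind the grasp point.
Start: joints at [-1.331, 0.434, 0.025, 1.573, -0.012, 1.134, -0.075], TCP at [0.21, 0.589, 0.227] pointing down, gripper open.
Joint ranges: [-2.62, 2.62], [-0.44, 2.09], [-1.27, 1.32], [0.08, 2.57], [-1.32, 4.46], [0.12, 2], [-2.74, 2.74]. Speed limits (rad/s): [2.22, 2.22, 3.01, 3.01, 3.14, 3.14, 3.14].

INTERFACE

Orientations are given as a rotation vector (axis times angle).
In Python, from cell import arm, optics, finder gives the robot as it stands.
- The arm moves only by the tool send_rows, never from a script. Its argument "rows" is a list that holds one entry, the list of rows, each a list of 7 numbers: the shift along the tool's x, y, z in mm, then the turn, a rotation vector about the tool's x, y, z in degrees, then the opening in per cent of the stroke, from 0 (shut) to 100 (fully open). A call has exactly 8 rows; each row is the pose to reach, as a shift and turn from the pose commanded when the call began, along the tool's axes at that moment; what a row does not reach only later rows make up. A row lasts 1/10 s, in which the tool goes at most 50 mm and 8.59 degrees, less where a joint would pass 70% of its speed; a pose out of reach is approached as far as the arm can. A call with a gripper value outside its range is refused whole. The fingers move at their own pace and stop on an object; "grip_force" is the grip in N (left out, the last holds). Time passes only in rows, so rows that repeat a pose let the fingers close, or fill a call up. It gives the time, the measured TCP pose, the force and the opening at its end, in the units of the state.
- arm.observe(): the state, without advancing time (a new reading comes with each control period).
- optics.get_image(name): name is "scene" or "top" or "wrist"; returns (picture, depth): 480x640x3 uint8, red, green, blue; 480x640 float32, m along the optical axis (not along the pixel's ray), 0 where there is no reading.
- optics.get_calibration(name): a dict with "camera_matrix" (3x3 intrinsics, pixels), "D" ([k1, k2, p1, p2, k3] as OpenCV has them; the pictures are not rectified), "position" and "orientation" of the camera in the world; the wrist camera has in their place "T_tool_cam" (4x4, takes a point from camera to tool coordinates, whose origin is the TCP and whose axes are the tool frame's). Camera axes: x right, y up, looking along -z (the intrinsics and any distortion apply to the point x, -y, -z); pixel columns grow to the right and rows downward; lengths in m; the calibration is good to about 2 mm. A picture is of the moment at which its call begins: read the wrist's pose just before it. get_calibration takes no time and is no camera call.
- arm.sign_off(): hands the job in, once; it reports no verdict.
Trained networks look in the newest picture that a camera, given by its name, has taken for a name from the list of things; names that differ only in an ending like _2 or _b are one class to them, and where a whole thing is asked for, a point or a joint stands for the part that bears it (a point fixed in the world has none). Each returns a list of dicts, best first, with "confidence" (0 to 1); they miss things now and then, are a little off and sometimes report something else, mostly with a low value. They report only what shows in the picture. A call takes as long as a camera call. They do not tell look-alikes from the thing itself.
- finder.search_frame(camera, thing): "bbox" ([left, top, width, height] in pixels, round what is visible of it).
- finder.regions_of(camera, thing): "region" (480x640 bool, what is visible of it) and "bbox" ([left, top, width, height] in pixels, round what is visible of it).
- finder.place_of(camera, thing): "xy" ([column, row] in pixels: a listed point, or the origin of a listed thing).
The state is a dict: "clock": time; "joints": joint angles; "dq": joint speeds; "joint_efforts": joint torques, N m; "position": TCP position; "ee_rot": TCP orientation; "force": force on the tool from outside, world axes, zero at the start; "ft_torque": the same for the moment, N m; "width": opening from 0.0 (shut) to 1.0 (fully open).
Only numpy, scipy, OpenCV 4.12 (cv2) and the standard library are available. Lean on these libraries where they do the work, as an engineer would, in place of code of your own. Each camera call takes 0.05 s, during which the arm holds its last target.

TASK

The shoehorn hangs in the way of the tilting bin under the key shelf. Fold the spare hook down fully onto its stop, lift the shoehorn off its hook, thread it onto the spare one and slide it right back against the hinge, then fold the emptied hook up flat again. Work gently and by feel: do not strain the hooks at their stops or jam the shoehorn against them, and leave the things on the shelf where they are.

Things in the scene. Friction and masses are not known exactly. Their poses are not given: they have to be found in the camera images.
- shelf: Fixed beech key shelf, 420 mm long, 140 deep. Origin: centre of its footprint on the table; its -x is where its front faces, y along it, z up. Board 240 mm high; a front strip rises to 248 mm, its face 70 mm from the origin towards -x, and carries two steel fold-down hooks 198 mm apart. The grey bin hangs under the used one. A back panel is 300 mm high.
- used_hook: Steel base of the fold-down hook in use, on the strip: a plate 26 mm wide, 58 high, with a fork 20 mm wide round the hinge pin. The fork's front is 24 mm out from the strip, 6 mm past the pin. Origin on the strip's face at pin height (216 mm above the table), axes as the shelf's (-x straight out).
- spare_hook: Base of the other hook, same build and axes.
- used_pin (a point): Middle of the used hook's hinge pin, 18 mm out from the strip; axes as the shelf's; the pin lies along y. Folded, the arm stands straight up from it (button straight above the pin, a stop); unfolded it is level, straight out to -x, on its lower stop, where it starts. A friction hinge: stays where left, takes about 0.12 N m to turn (2.5 N at the button); the stops bear about 20 N there.
- spare_pin (a point): The same for the spare hook, whose arm starts folded or up to 0.15 rad short of it.
- used_button (a point): Centre of the steel button, 13 mm across and 8 mm long, that ends the used arm, 52 mm from the pin. The arm between is a round rod 7 mm thick. z of this frame points along the arm from pin to button.
- spare_button (a point): The same for the spare arm. Folded, the button stands above the strip and can be pinched from above.
- shoehorn_hole (a point): Centre of the round hanging hole (15.5 mm) of the black shoehorn (about 60 g); the 13 mm button passes with little over 1 mm all round. Grip it here: a flat plate 36 mm wide (y), 21 mm up and down from the hole, 6 mm thick (x, through the hole); z up. It reaches 157 mm below. Hanging, the hole's top rests on the rod, its centre 4 mm below the rod's axis.
- bell: Chrome desk bell, 68 mm across, 38 mm high, on the shelf board between the hooks; origin under its centre. To be left alone.
- key_cover: Orange key cover, 70 mm long, lying on the board. To be left alone.
- dish: White dish 68 mm across with a glass marble in it, on the board. To be left alone.
- scratcher: Bamboo back scratcher handle, 310 mm long, lying along the rear of the board. To be left alone.
- spare_home (a point): Point on the spare arm's axis 9 mm from the pin, 3 mm past the fork's front: where the middle of the shoehorn's 6 mm plate lies once it is slid right back against the fork. z points along the arm to the button.
There are look-alikes about, which are no part of the job. Leave any orange or purple look-alike of the part that bears shoehorn_hole alone.

How it is judged:
On the way, in this order (a step that is already met when the one before it is completed fails the run):
1. the spare hook is folded down onto its stop (z of spare_button in the frame of spare_pin below 0.0018 m), for 0.2 s.
2. the shoehorn hangs let go on the spare hook, slid back against the hinge fork (z of shoehorn_hole in the frame of spare_home between -0.003 and 0.003 m and x of shoehorn_hole in the frame of spare_home between -0.007 and 0.007 m and distance between shoehorn_hole and spare_home below 0.009 m and angle between shoehorn_hole's own z axis and vertical below 0.3 rad and contact force between the fingers and shoehorn below 0.1 N), for 0.2 s.
3. the emptied hook is folded up flat (x of used_button in the frame of used_pin above -0.0035 m and height (world z) of used_button above 0.25 m), for 0.2 s.
At the end, for the whole second after the job is handed in: Spare arm level on its stop (button at most 1.8 mm above pin height); shoehorn hanging upright (0.3 rad), still and let go on it, its plate within 3 mm of touching the hinge fork, hole round the rod; used arm up flat (button at most 3.5 mm out from above its pin) (all of step 3 and z of spare_button in the frame of spare_pin below 0.0018 m and z of shoehorn_hole in the frame of spare_home between -0.003 and 0.003 m and x of shoehorn_hole in the frame of spare_home between -0.007 and 0.007 m and distance between shoehorn_hole and spare_home below 0.009 m and angle between shoehorn_hole's own z axis and vertical below 0.3 rad and linear speed of shoehorn below 0.03 m/s).
It fails at once if the shoehorn is jammed against a hook with more than 20 N (contact force between shoehorn and used_hook above 20 N or contact force between shoehorn and spare_hook above 20 N).
It fails at once if a hook is strained past a stop (button forced more than 1.3 mm beyond it, about 25 N) (z of used_button in the frame of used_pin below -0.0013 m or z of spare_button in the frame of spare_pin below -0.0013 m or x of used_button in the frame of used_pin above 0.0013 m or x of spare_button in the frame of spare_pin above 0.0013 m).
It fails at once if something on the shelf is moved by more than 25 mm (distance of any of bell, key_cover, dish, scratcher from where it was at the start of the episode above 0.025 m).
It also fails if it takes over 72 s, if anything falls off the work surface, if the arm or the gripper's body presses on something with over 40 N, if the wrist force passes 120 N, or if a joint passes its speed limit or range.

## Working session

There is one attempt and no reset: what is moved stays moved. The work goes in short steps, Python scripts to look and compute and a tool call to move; the robot and the scene stay as the last step left them, time stands still between calls to the robot, and variables do not carry over. Pictures are saved under pics/ and viewed, and the job is handed in when it is done.

Besides the shell and the picture viewer there is one more tool, called after ">>>" as a command line: name --argument value ..., lists and objects as JSON in quotes. send_rows: Moves the arm, as the interface text tells. Its arguments: {"type":"object","properties":{"rows":{"type":"array"},"grip_force":{"type":"number"}},"required":["rows"]}

```bash
ls; mkdir -p pics; python3 - <<'E'
from cell import arm, optics, finder
import cv2
s=arm.observe(); print({k:(v if not hasattr(v,'round') else v.round(4)) for k,v in s.items()} if 1 else 0)
for n in ["scene","top","wrist"]:
    p,d=optics.get_image(n); cv2.imwrite(f"pics/{n}0.png",p[:,:,::-1])
    c=optics.get_calibration(n); print(n,c)
    for t in ["used_hook","spare_hook","used_pin","spare_pin","used_button","spare_button","shoehorn_hole","shelf"]:
        r=finder.place_of(n,t); print(n,t,[(list(map(lambda v:round(float(v),1),q['xy'])),round(float(q['confidence']),2)) for q in r][:4])
E
```

```text
pics
{'clock': 0.0, 'joints': array([-1.3306,  0.4352,  0.0249,  1.5741, -0.0116,  1.134 , -0.0751]), 'dq': array([-0.0036,  0.0008,  0.0006, -0.0013,  0.0006,  0.0006, -0.0001]), 'joint_efforts': array([ 8.00000e-04, -6.67857e+01,  9.85500e-01, -3.14462e+01,
       -6.07000e-02,  4.31000e-02,  2.00000e-04]), 'position': array([0.2099, 0.5881, 0.226 ]), 'ee_rot': array([-0.9541,  1.3533,  0.9524]), 'force': array([-0.7692,  0.6356,  0.8719]), 'ft_torque': array([ 0.0423,  0.0531, -0.0054]), 'width': 1.0018976427393154}
scene {'camera_matrix': array([[565.49063448,   0.        , 315.59270959],
       [  0.        , 565.49063448, 235.3575268 ],
       [  0.        ,   0.        ,   1.        ]]), 'D': array([-0.185246,  0.      ,  0.      ,  0.      ,  0.      ]), 'position': array([ 0.90985117, -0.21663817,  0.72394839]), 'orientation': array([0.76464195, 0.27948343, 0.67522466])}
scene used_hook [([271.5, 182.0], 0.64)]
scene spare_hook [([402.1, 224.1], 0.83)]
scene used_pin [([264.2, 184.6], 0.57), ([268.8, 132.3], 0.38)]
scene spare_pin [([394.0, 229.0], 0.93)]
scene used_button [
[... 1009 characters left out ...]
32],
       [  0.        , 423.10394192, 238.38279358],
       [  0.        ,   0.        ,   1.        ]]), 'D': array([-0.05309653,  0.        ,  0.        ,  0.        ,  0.        ]), 'T_tool_cam': array([[-4.45338012e-04,  2.61478126e-01, -9.65209299e-01,
        -1.57725687e-01],
       [ 6.97784238e-04,  9.65209241e-01,  2.61477788e-01,
         7.09626968e-02],
       [ 9.99999657e-01, -5.57061837e-04, -6.12299680e-04,
        -5.05165358e-04],
       [ 0.00000000e+00,  0.00000000e+00,  0.00000000e+00,
         1.00000000e+00]])}
wrist used_hook []
wrist spare_hook []
wrist used_pin []
wrist spare_pin []
wrist used_button []
wrist spare_button []
wrist shoehorn_hole []
wrist shelf []
```

View pics/scene0.png

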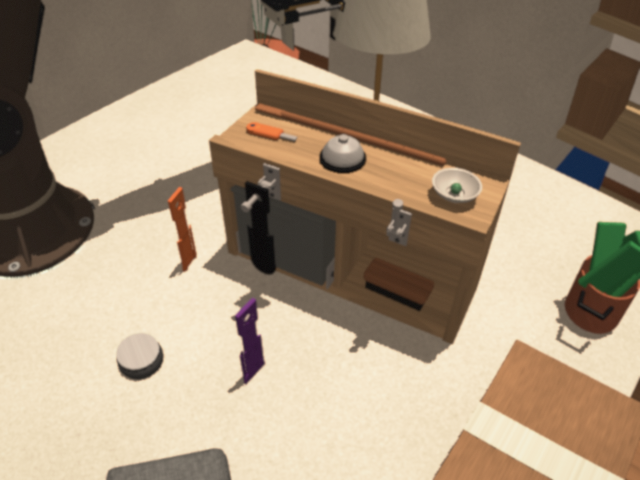

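View pics/top0.png

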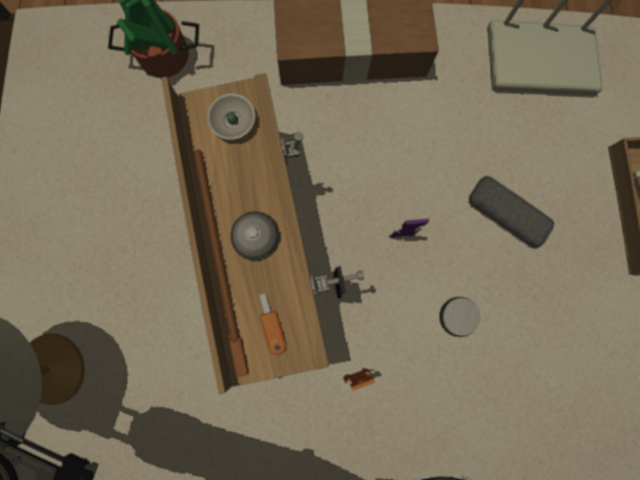

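View pics/wrist0.png

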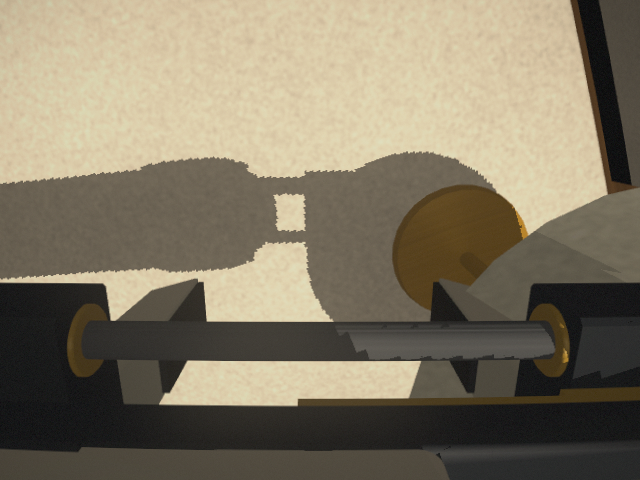

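```bash
cat > h.py <<'E'
import numpy as np, cv2
from scipy.spatial.transform import Rotation as Rn
from cell import arm, optics, finder
np.set_printoptions(precision=4,suppress=True)
def cam(n,st=None):
    c=optics.get_calibration(n)
    K=np.array(c['camera_matrix']);D=np.array(c['D'])
    if 'T_tool_cam' in c:
        st=st or arm.observe()
        T=np.eye(4);T[:3,:3]=Rn.from_rotvec(st['ee_rot']).as_matrix();T[:3,3]=st['position']
        T=T@np.array(c['T_tool_cam']);
    else:
        T=np.eye(4);T[:3,:3]=Rn.from_rotvec(c['orientation']).as_matrix();T[:3,3]=c['position']
    return K,D,T
def ray(n,xy,C=None):
    K,D,T=C or cam(n)
    u=cv2.undistortPoints(np.array([[xy]],float),K,D)[0,0]
    d=T[:3,:3]@np.array([u[0],-u[1],-1.]); return T[:3,3],d   # p + depth*d
def proj(n,P,C=None):
    K,D,T=C or cam(n)
    q=(np.atleast_2d(P)-T[:3,3])@T[:3,:3]; q=q*[1,-1,-1]
    return cv2.projectPoints(q,np.zeros(3),np.zeros(3),K,D)[0][:,0]
def tri(rays):
    A=0;b=0
    for p,d in rays:
        d=d/np.linalg.norm(d);M=np.eye(3)-np.outer(d,d);A=A+M;b=b+M@p
    x=np.linalg.solve(A,b)
    return x,[float(np.linalg.norm((np.eye(3)-np.outer(d,d)/(d@d))@(x-p))) for p,d in rays]
def atz(n,xy,z,C=None):
    p,d=ray(n,xy,C); return p+d*(z-p[2])/d[2]
E
python3 - <<'E'
from h import *
s=arm.observe();print(Rn.from_rotvec(s['ee_rot']).as_matrix())
pts=dict(used_hook=[(271.5,182),(305.9,286.1)],spare_hook=[(402.1,224.1),(282.8,150.3)],used_pin=[(264.2,184.6),(323.7,281.7)],spare_pin=[(394,229),(293,146.3)],used_button=[(244.8,206),(359.6,275.8)],spare_button=[(397.4,205.9),(298.4,134.1)],hole=[(257.7,198.4),(341.1,280)],orange=[(172.8,204.2),(361.3,383)],purple=[(246.6,315.6),(413,225.9)])
for k,(a,b) in pts.items(): print(k,*tri([ray('scene',a),ray('top',b)]))
# crops
for n,(x0,y0,x1,y1) in dict(scene=(150,140,450,360),top=(220,90,440,410)).items():
    im=cv2.imread(f'pics/{n}0.png')[y0:y1,x0:x1]; f=min(800/im.shape[1],600/im.shape[0])
    cv2.imwrite(f'pics/{n}0c.png',cv2.resize(im,None,fx=f,fy=f,interpolation=cv2.INTER_CUBIC)); print(n,f)
E
```

```text
[[ 0.     -0.9418  0.3362]
 [ 0.0001  0.3362  0.9418]
 [-1.      0.      0.0001]]
used_hook [0.4436 0.2345 0.203 ] [0.004010426748441096, 0.004010426748441111]
spare_hook [0.6419 0.273  0.2128] [0.00025990231931886693, 0.0002599023193188415]
used_pin [0.4505 0.2109 0.216 ] [0.0022761193734691125, 0.00227611937346893]
spare_pin [0.6439 0.2559 0.2182] [0.002946035617762912, 0.0029460356177629103]
used_button [0.46   0.1615 0.2136] [0.0010701034060153088, 0.001070103406015345]
spare_button [0.6476 0.2479 0.2654] [0.0018624261511616326, 0.0018624261511614817]
hole [0.4554 0.1883 0.2072] [0.0005010770948264039, 0.0005010770948264024]
orange [0.3005 0.1496 0.1337] [0.003982230102163462, 0.0039822301021634685]
purple [0.5454 0.0707 0.1312] [0.00011441844539478482, 0.00011441844539473427]
scene 2.6666666666666665
top 1.875
```

View pics/scene0c.png

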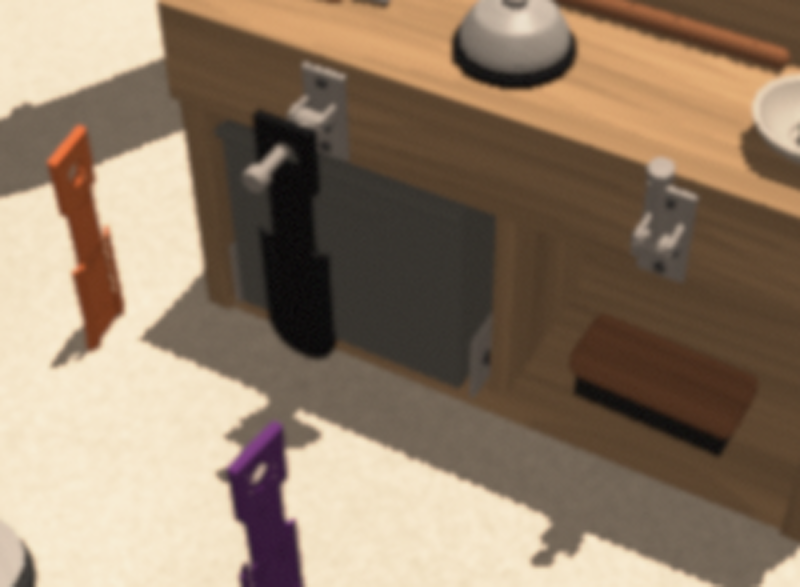

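View pics/top0c.png

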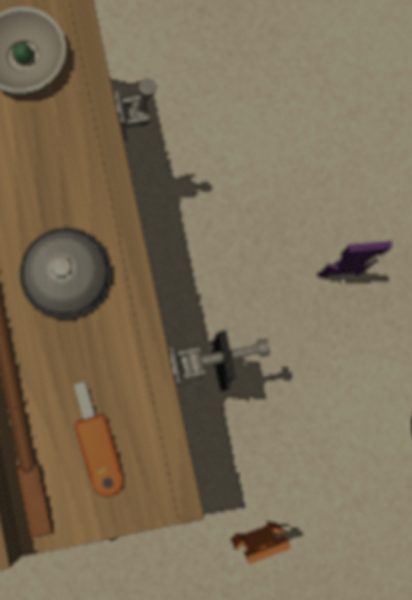

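```bash
python3 - <<'E'
from h import *
def cloud(n):
    p,d=optics.get_image(n);C=cam(n);K,D,T=C
    v,u=np.mgrid[0:480,0:640]
    un=cv2.undistortPoints(np.stack([u.ravel(),v.ravel()],1).astype(float)[:,None],K,D)[:,0]
    q=np.c_[un[:,0],-un[:,1],-np.ones(len(un))]*d.reshape(-1,1)
    P=q@T[:3,:3].T+T[:3,3]; return P.reshape(480,640,3),d,p
Ps,ds,_=cloud('scene');Pt,dt,_=cloud('top')
np.savez('clouds.npz',Ps=Ps,Pt=Pt)
# front strip plane from scene
e=np.array([np.cos(.195),np.sin(.195),0]);nrm=np.array([-e[1],e[0],0])
o=np.array([.4436,.2345,0])
P=Ps.reshape(-1,3);P=P[ds.ravel()>0]
a=(P-o)@e;b=(P-o)@nrm
m=(P[:,2]>.205)&(P[:,2]<.24)&(a>-.1)&(a<.31)&(abs(b)<.015)
for it in range(6):
    A=np.c_[P[m][:,:2],np.ones(m.sum())]
    f=np.polyfit((P[m]-o)@e,(P[m]-o)@nrm,1); r=abs(b-np.polyval(f,a)); m=(P[:,2]>.205)&(P[:,2]<.24)&(a>-.1)&(a<.31)&(r<(.006 if it<3 else .0025))
print('scene plane',f,m.sum(),'yaw',.195+np.arctan(f[0]), 'resid',r[m].std())
print('ext',a[m].min(),a[m].max())
# board top from both
for nm,Q,d in(('s',Ps,ds),('t',Pt,dt)):
    Q=Q[d>0];a=(Q-o)@e;b=(Q-o)@nrm
    m=(b>.02)&(b<.1)&(a>-.1)&(a<.3)&(abs(Q[:,2]-.24)<.012);print(nm,'board z',np.median(Q[m][:,2]))
    m=(Q[:,2]<.02)&(a>-.1)&(a<.3)&(b<-.1)&(b>-.2);print('table z',np.median(Q[m][:,2]))
# top: edge of strip
Q=Pt[dt>0];a=(Q-o)@e;b=(Q-o)@nrm
m=(abs(Q[:,2]-.246)<.008)
xs=[];ys=[]
for k in np.arange(-.07,.29,.01):
    mm=m&(abs(a-k)<.005)
    if mm.sum()>20: xs.append(k);ys.append(np.percentile(b[mm],1.))
f=np.polyfit(xs,ys,1);print('top edge',f,.195+np.arctan(f[0]),np.round(ys,4))
print('a ext',np.percentile(a[m&(b>0.005)&(b<.08)],[.2,99.8]))
E
```

```text
scene plane [ 0.0251 -0.0073] 4643 yaw 0.22010377221639008 resid 0.0005458656969092446
ext -0.0999633850450841 0.3099394157526278
s board z 0.23969294113981812
table z -0.00048058235071446465
t board z 0.24032580225838118
table z 1.5886185662727925e-05
top edge [ 0.0176 -0.0034] 0.2126330569856082 [-0.0048 -0.0044 -0.0041 -0.004  -0.0037 -0.0033 -0.0058 -0.0062 -0.0065
 -0.0024 -0.0016 -0.0018 -0.0014 -0.0018 -0.0016 -0.0013 -0.0011 -0.0007
 -0.0002  0.0001  0.0005  0.0007  0.001   0.0012  0.0015  0.0017 -0.0013
 -0.0205 -0.0007  0.0012  0.0018  0.0017  0.0022  0.0027  0.0029  0.0028]
a ext [-0.1094  0.3082]
```

```bash
cat >> h.py <<'E'
YAW=.218
def Rt(yaw=YAW,tilt=0):
    z=np.array([np.cos(yaw),np.sin(yaw),0]);x=np.array([0,0,-1.]);y=np.cross(z,x)
    return np.c_[x,y,z]
def rel(target,R=None,st=None):
    """shift in mm and turn in deg in current tool axes"""
    st=st or arm.observe();Rc=Rn.from_rotvec(st['ee_rot']).as_matrix()
    t=Rc.T@(np.array(target)-st['position'])*1000
    r=np.zeros(3) if R is None else np.degrees(Rn.from_matrix(Rc.T@R).as_rotvec())
    return np.round(np.r_[t,r],1)
def st():
    s=arm.observe();print('t',round(s['clock'],2),'pos',s['position'],'F',s['force'],'w',round(s['width'],4));return s
E
python3 - <<'E'
from h import *
print(rel([.35,.45,.40],Rt()),rel([.46,.17,.36],Rt()))
E
```

```text
[-173.2 -178.3  -83.5   57.9    0.    -0. ] [-133.3 -376.1 -310.2   57.9    0.    -0. ]
```

>>> send_rows --rows '[[[-30,-20,-10,7,0,0,100],[-70,-50,-25,14,0,0,100],[-110,-85,-45,22,0,0,100],[-140,-120,-70,30,0,0,100],[-160,-150,-100,38,0,0,100],[-165,-185,-130,46,0,0,100],[-160,-220,-160,54,0,0,100],[-155,-255,-195,57.9,0,0,100]]]'

```text
clock: 2.25
position: [0.3858, 0.3176, 0.3823]
ee_rot: [-0.165, 1.563, 0.167]
force: [0.6, 0.1, -0.5]
width: 1.003
```

```bash
python3 - <<'E'
from h import *
st()
print(rel([.46,.17,.36],Rt()))
E
```

```text
t 2.25 pos [0.3858 0.3176 0.3823] F [ 0.5975  0.1297 -0.4968] w 1.0026
[  22.2 -159.9   41.5   -0.4    0.1   -0.1]
```

>>> send_rows --rows '[[[5,-40,10,0,0,0,100],[10,-80,20,0,0,0,100],[15,-120,30,0,0,0,100],[22,-150,40,0,0,0,100],[22,-158,41,0,0,0,100],[22,-158,41,0,0,0,100],[22,-158,41,0,0,0,100],[22,-158,41,0,0,0,100]]]'

```text
clock: 3.05
position: [0.4583, 0.1754, 0.3598]
ee_rot: [-0.172, 1.564, 0.173]
force: [-0.0, 0.6, 0.4]
width: 0.997
```

```bash
cat >> h.py <<'E'
def wshot(tag,things=()):
    s=arm.observe();p,d=optics.get_image('wrist');C=cam('wrist',s)
    cv2.imwrite(f'pics/{tag}.png',p[:,:,::-1]);np.savez(f'pics/{tag}.npz',d=d,pos=s['position'],rot=s['ee_rot'])
    out={}
    for t in things:
        r=finder.place_of('wrist',t);out[t]=[(np.array(q['xy'],float),float(q['confidence'])) for q in r][:3]
        print(t,[(a.round(1),round(c,2)) for a,c in out[t]])
    return s,C,p,d,out
E
python3 - <<'E'
from h import *
s,C,p,d,o=wshot('w1',['used_button','used_pin','shoehorn_hole','used_hook']);st()
for k,z in(('used_button',.216),('used_pin',.216),('shoehorn_hole',.212)):
    for a,c in o[k]: print(k,atz('wrist',a,z,C))
E
```

```text
used_button [(array([318.2, 244.7]), 0.64)]
used_pin [(array([320. , 171.8]), 0.86)]
shoehorn_hole [(array([145.9, 193.5]), 0.95), (array([383.3, 327.2]), 0.78), (array([317.3, 204.9]), 0.74)]
used_hook [(array([598.2, 178.5]), 0.65), (array([320.3, 146.1]), 0.61)]
t 3.3 pos [0.4586 0.1744 0.3598] F [ 0.2919 -0.3536 -1.3272] w 1.0015
used_button [0.4613 0.1596 0.216 ]
used_pin [0.4507 0.2123 0.216 ]
shoehorn_hole [0.3296 0.1689 0.212 ]
shoehorn_hole [0.5271 0.1031 0.212 ]
shoehorn_hole [0.4542 0.1879 0.212 ]
```

View pics/w1.png

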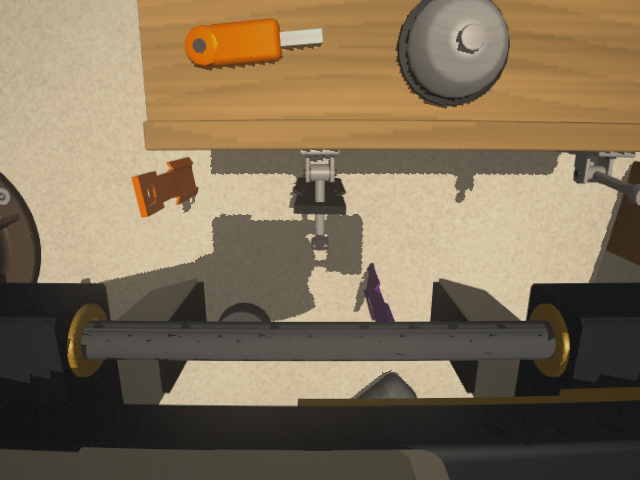

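```bash
python3 - <<'E'
from h import *
im=cv2.imread('pics/w1.png');z=np.load('pics/w1.npz');s=dict(position=z['pos'],ee_rot=z['rot']);C=cam('wrist',s)
g=cv2.GaussianBlur(im,(3,3),0).astype(float)[:,:,2]
pts=[]
for c in range(160,570,5):
    if 295<c<345: continue
    col=g[135:165,c];k=np.argmin(np.diff(col));pts.append((c,135.5+k))
P=np.array([atz('wrist',q,.248,C) for q in pts])
f=np.polyfit(P[:,0],P[:,1],1)
for i in range(3):
    r=P[:,1]-np.polyval(f,P[:,0]);m=abs(r)<.002;f=np.polyfit(P[m,0],P[m,1],1)
print(m.sum(),np.arctan(f[0]),r[m].std(),'tool yaw',Rn.from_rotvec(z['rot']).as_matrix()[:,2], np.polyval(f,[.4436,.6419]))
zz=Rn.from_rotvec(z['rot']).as_matrix()[:,2];print(np.arctan2(zz[1],zz[0]))
cv2.imwrite('pics/w1c.png',cv2.resize(im[120:270,250:400],None,fx=4,fy=4,interpolation=cv2.INTER_CUBIC))
print(rel([.648,.246,.36],Rt()))
E
```

```text
67 0.22062309999678645 0.00026867029762407983 tool yaw [0.9759 0.2182 0.0001] [0.2294 0.2739]
0.2199325655854185
[ -0.2  28.8 200.4   0.    0.   -0. ]
```

View pics/w1c.png

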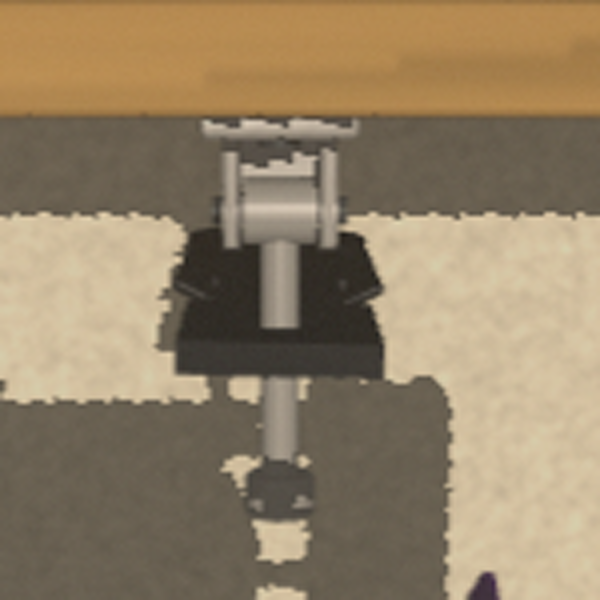

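>>> send_rows --rows '[[[0,6,40,0,0,0,60],[0,12,80,0,0,0,60],[0,18,120,0,0,0,60],[0,24,160,0,0,0,50],[0,28,192,0,0,0,50],[0,29,200,0,0,0,50],[0,29,200,0,0,0,50],[0,29,200,0,0,0,50]]]'

```text
clock: 4.1
position: [0.6472, 0.2449, 0.3599]
ee_rot: [-0.171, 1.564, 0.17]
force: [0.2, 0.1, 0.1]
width: 0.498
```

```bash
python3 - <<'E'
from h import *
st();s,C,p,d,o=wshot('w2',['spare_button','spare_pin','spare_hook']);
for k,z in(('spare_button',.266),('spare_pin',.216)):
    for a,c in o[k]: print(k,atz('wrist',a,z,C))
im=cv2.imread('pics/w2.png')
cv2.imwrite('pics/w2c.png',cv2.resize(im[100:300,200:450],None,fx=3.2,fy=3,interpolation=cv2.INTER_CUBIC))
E
```

```text
t 4.1 pos [0.6472 0.2449 0.3599] F [0.2103 0.0691 0.1119] w 0.4982
spare_button [(array([317.1, 236.5]), 0.76)]
spare_pin [(array([314.8, 208.7]), 0.76)]
spare_hook []
spare_button [0.6452 0.2479 0.266 ]
spare_pin [0.6419 0.2549 0.216 ]
```

View pics/w2.png

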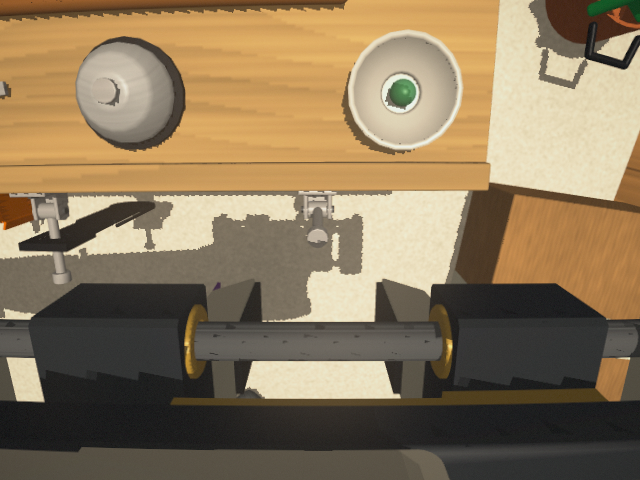

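View pics/w2c.png

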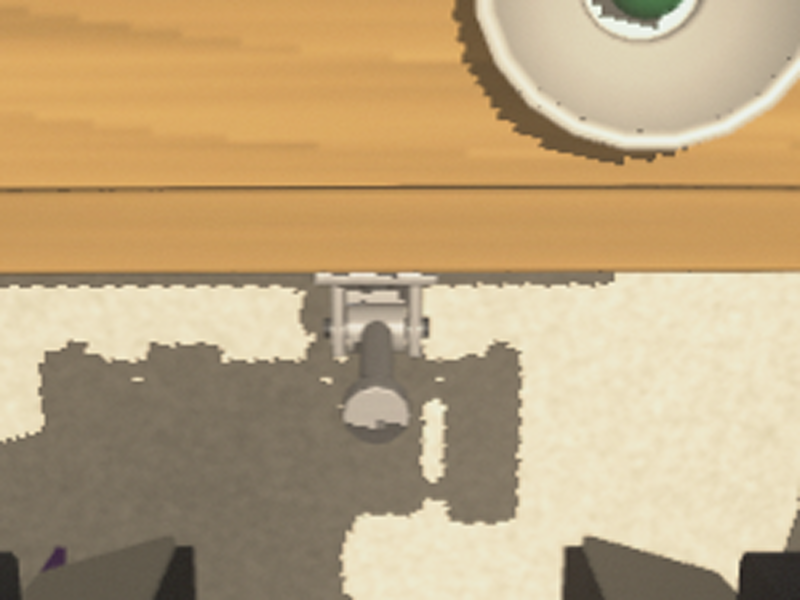

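```bash
cat >> h.py <<'E'
E_=np.array([np.cos(.2205),np.sin(.2205),0]);N_=np.array([-E_[1],E_[0],0])
def W(lat,n,z): return lat*E_+n*N_+np.array([0,0,z])
def L(p): p=np.asarray(p);return np.array([p@E_,p@N_,p[2]])
ULAT,SLAT,PIN=.4853,.6833,.1087
E
python3 - <<'E'
from h import *
s=st();print(L(s['position']),rel(W(SLAT,.1008,.2484)))
E
```

```text
t 4.3 pos [0.6471 0.2451 0.3607] F [ 0.2847  0.5043 -1.4157] w 0.5018
[0.6851 0.0976 0.3607] [112.3   3.1  -1.9   0.    0.    0. ]
```

>>> send_rows --rows '[[[25,1.5,-1,0,0,0,40],[60,3,-2,0,0,0,35],[90,3,-2,0,0,0,35],[108,3,-2,0,0,0,35],[112,3,-2,0,0,0,30],[112,3,-2,0,0,0,25],[112,3,-2,0,0,0,22],[112,3,-2,0,0,0,20]]]' --grip_force 6

```text
clock: 5.1
position: [0.6459, 0.2479, 0.2494]
ee_rot: [-0.17, 1.562, 0.171]
force: [0.2, 1.0, 0.4]
width: 0.206
```

```bash
python3 - <<'E'
from h import *
s=st();print(L(s['position']))
s,C,p,d,o=wshot('w3',[]);im=cv2.imread('pics/w3.png')
cv2.imwrite('pics/w3c.png',cv2.resize(im[200:400,220:420],None,fx=3,fy=3,interpolation=cv2.INTER_CUBIC))
s=st()
E
```

```text
t 5.1 pos [0.6459 0.2479 0.2494] F [0.2149 0.9762 0.4146] w 0.2063
[0.6845 0.1006 0.2494]
t 5.15 pos [0.6458 0.2479 0.2491] F [-0.4839  0.0762  0.6214] w 0.2071
```

View pics/w3c.png

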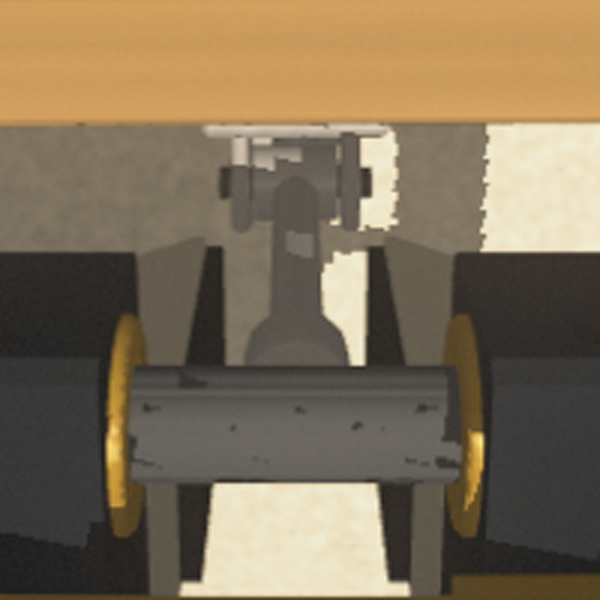

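>>> send_rows --rows '[[[0,0,0,0,0,0,16],[0,0,0,0,0,0,13],[0,0,0,0,0,0,10],[0,0,0,0,0,0,8],[0,0,0,0,0,0,8],[0,0,0,0,0,0,8],[0,0,0,0,0,0,8],[0,0,0,0,0,0,8]]]' --grip_force 6

```text
clock: 5.95
position: [0.6458, 0.2479, 0.2482]
ee_rot: [-0.17, 1.563, 0.171]
force: [5.0, 0.8, 5.5]
width: 0.139
```

```bash
python3 - <<'E'
from h import *
s=st();print(L(s['position']),'F lat,n',L(s['force']))
n0=.1006;z0=.2494+.019
a0=np.arctan2(PIN-n0,.052*np.cos(.15));print('tilt',a0)
for a in np.linspace(a0,np.pi/2,9)[1:]: 
    print(np.round([ -52*(np.cos(a)-np.cos(a0)), -52*(np.sin(a)-np.sin(a0))],1))
E
```

```text
t 5.95 pos [0.6458 0.2479 0.2482] F [5.0137 0.7681 5.5379] w 0.1393
[0.6844 0.1006 0.2482] F lat,n [ 5.0603 -0.347   5.5379]
tilt 0.15625400830678765
[ 2.2 -8.9]
[  6.  -17.3]
[ 11.2 -24.9]
[ 17.6 -31.4]
[ 25.1 -36.8]
[ 33.4 -40.7]
[ 42.2 -43.1]
[ 51.4 -43.9]
```

>>> send_rows --rows '[[[0,0,0.4,0,0,0,8],[0,0,0.4,0,0,0,8],[1.2,-5,0.4,0,0,0,8],[3.5,-11.5,0.4,0,0,0,8],[6.6,-18,0.4,0,0,0,8],[11.2,-24.9,0.4,0,0,0,8],[17.6,-31.4,0.4,0,0,0,8],[17.6,-31.4,0.4,0,0,0,8]]]' --grip_force 6

```text
clock: 6.75
position: [0.6529, 0.2155, 0.229]
ee_rot: [-0.17, 1.564, 0.168]
force: [7.0, -0.3, -0.3]
width: 0.136
```

```bash
python3 - <<'E'
from h import *
s=st();print(L(s['position']),'F lat,n',L(s['force']))
s,C,p,d,o=wshot('w4',[]);im=cv2.imread('pics/w4.png')
cv2.imwrite('pics/w4c.png',cv2.resize(im[150:400,200:450],None,fx=2.4,fy=2.4,interpolation=cv2.INTER_CUBIC))
E
```

```text
t 6.75 pos [0.6529 0.2155 0.229 ] F [ 7.0377 -0.2697 -0.2693] w 0.1359
[0.6842 0.0675 0.229 ] F lat,n [ 6.8083 -1.8024 -0.2693]
```

View pics/w4c.png

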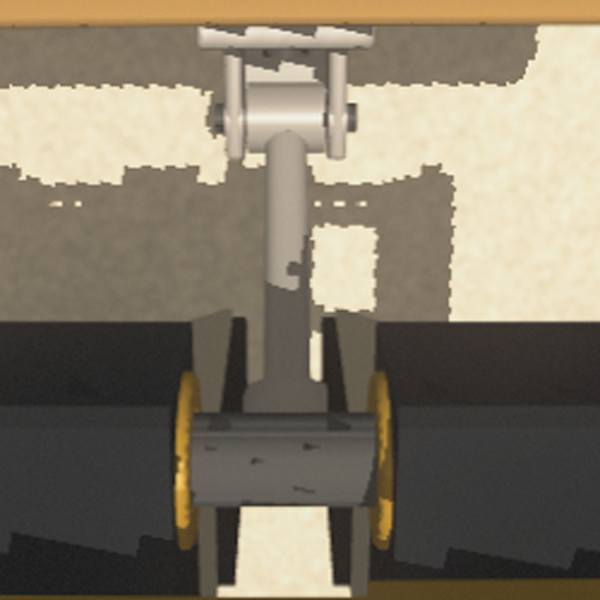

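>>> send_rows --rows '[[[0,0,-0.4,0,0,0,8],[3.5,-2.8,-0.8,0,0,0,8],[7.5,-5.4,-0.8,0,0,0,8],[11.5,-7.6,-0.8,0,0,0,8],[15.8,-9.3,-0.8,0,0,0,8],[20,-10.6,-0.8,0,0,0,8],[24.6,-11.7,-0.8,0,0,0,8],[24.6,-11.7,-0.8,0,0,0,8]]]'

```text
clock: 7.6
position: [0.6554, 0.2038, 0.2049]
ee_rot: [-0.171, 1.563, 0.168]
force: [9.3, -0.8, -1.8]
width: 0.135
```

```bash
python3 - <<'E'
from h import *
s=st();print(L(s['position']),'F lat,n',L(s['force']))
E
```

```text
t 7.6 pos [0.6554 0.2038 0.2049] F [ 9.264  -0.8057 -1.8373] w 0.1353
[0.6841 0.0556 0.2049] F lat,n [ 8.8635 -2.8124 -1.8373]
```

>>> send_rows --rows '[[[0,0,0.6,0,0,0,8],[0,0,1.2,0,0,0,8],[1.5,-0.2,1.5,0,0,0,8],[3,-0.4,1.5,0,0,0,8],[4.5,-0.6,1.5,0,0,0,8],[5.5,-0.7,1.5,0,0,0,8],[5.5,-0.7,1.5,0,0,0,8],[5.5,-0.7,1.5,0,0,0,8]]]'

```text
clock: 8.4
position: [0.6558, 0.2033, 0.1995]
ee_rot: [-0.171, 1.565, 0.168]
force: [5.0, -4.2, 2.3]
width: 0.134
```

```bash
python3 - <<'E'
from h import *
s=st();print(L(s['position']),'F lat,n',L(s['force']))
E
```

```text
t 8.4 pos [0.6558 0.2033 0.1995] F [ 5.024  -4.1562  2.2548] w 0.1338
[0.6844 0.0549 0.1995] F lat,n [ 3.9933 -5.1544  2.2548]
```

>>> send_rows --rows '[[[0.3,-0.5,0.5,0,0,0,8],[0.6,-1,1,0,0,0,8],[0.9,-1.3,1,0,0,0,8],[1.2,-1.3,1,0,0,0,8],[1.5,-1.3,1,0,0,0,8],[1.5,-1.3,1,0,0,0,8],[1.5,-1.3,1,0,0,0,8],[1.5,-1.3,1,0,0,0,8]]]'

```text
clock: 9.2
position: [0.6562, 0.2032, 0.1981]
ee_rot: [-0.171, 1.566, 0.169]
force: [-1.3, -6.2, 2.5]
width: 0.138
```

```bash
python3 - <<'E'
from h import *
s=st();print(L(s['position']),'F lat,n',L(s['force']))
E
```

```text
t 9.2 pos [0.6562 0.2032 0.1981] F [-1.2622 -6.2201  2.5201] w 0.1378
[0.6848 0.0548 0.1981] F lat,n [-2.5921 -5.7934  2.5201]
```

>>> send_rows --rows '[[[0.2,-0.5,-0.2,0,0,0,8],[0.4,-1,-0.4,0,0,0,8],[0.6,-1.5,-0.4,0,0,0,8],[0.8,-1.5,-0.4,0,0,0,8],[1,-1.5,-0.4,0,0,0,8],[1.2,-1.5,-0.4,0,0,0,8],[1.2,-1.5,-0.4,0,0,0,8],[1.2,-1.5,-0.4,0,0,0,8]]]'

```text
clock: 10.0
position: [0.6565, 0.203, 0.1971]
ee_rot: [-0.171, 1.565, 0.171]
force: [-4.7, -0.6, 2.2]
width: 0.136
```

```bash
python3 - <<'E'
from h import *
s=st();print(L(s['position']),'F lat,n',L(s['force']))
E
```

```text
t 10.0 pos [0.6565 0.203  0.1971] F [-4.7006 -0.5783  2.2187] w 0.1356
[0.685  0.0545 0.1971] F lat,n [-4.7133  0.4638  2.2187]
```

>>> send_rows --rows '[[[0.2,0,-0.4,0,0,0,8],[0.4,0,-0.8,0,0,0,8],[0.6,0,-0.8,0,0,0,8],[0.8,0,-0.8,0,0,0,8],[1,0,-0.8,0,0,0,8],[1,0,-0.8,0,0,0,8],[1,0,-0.8,0,0,0,8],[1,0,-0.8,0,0,0,8]]]'

```text
clock: 10.8
position: [0.6563, 0.2028, 0.1964]
ee_rot: [-0.171, 1.564, 0.171]
force: [-1.0, 2.1, 2.3]
width: 0.135
```

```bash
python3 - <<'E'
from h import *
s=st();print(L(s['position']),'F lat,n',L(s['force']))
E
```

```text
t 10.8 pos [0.6563 0.2028 0.1964] F [-0.9609  2.1343  2.2739] w 0.1346
[0.6848 0.0543 0.1964] F lat,n [-0.4708  2.2928  2.2739]
```

>>> send_rows --rows '[[[0.2,0.2,0,0,0,0,8],[0.4,0.4,0,0,0,0,8],[0.6,0.4,0,0,0,0,8],[0.8,0.4,0,0,0,0,8],[1,0.4,0,0,0,0,8],[1.2,0.4,0,0,0,0,8],[1.2,0.4,0,0,0,0,8],[1.2,0.4,0,0,0,0,8]]]'

```text
clock: 11.6
position: [0.6563, 0.2026, 0.1952]
ee_rot: [-0.171, 1.564, 0.17]
force: [-1.0, 1.3, 1.0]
width: 0.139
```

```bash
python3 - <<'E'
from h import *
s=st();print(L(s['position']),'F lat,n',L(s['force']))
s,C,p,d,o=wshot('w5',[]);im=cv2.imread('pics/w5.png')
cv2.imwrite('pics/w5c.png',cv2.resize(im[150:400,200:450],None,fx=2.4,fy=2.4,interpolation=cv2.INTER_CUBIC))
p,d=optics.get_image('scene');cv2.imwrite('pics/s5c.png',cv2.resize(p[150:300,320:480,::-1],None,fx=4,fy=4,interpolation=cv2.INTER_CUBIC))
E
```

```text
t 11.6 pos [0.6563 0.2026 0.1952] F [-0.9785  1.2815  0.9693] w 0.1392
[0.6847 0.0542 0.1952] F lat,n [-0.6745  1.4645  0.9693]
```

View pics/w5c.png

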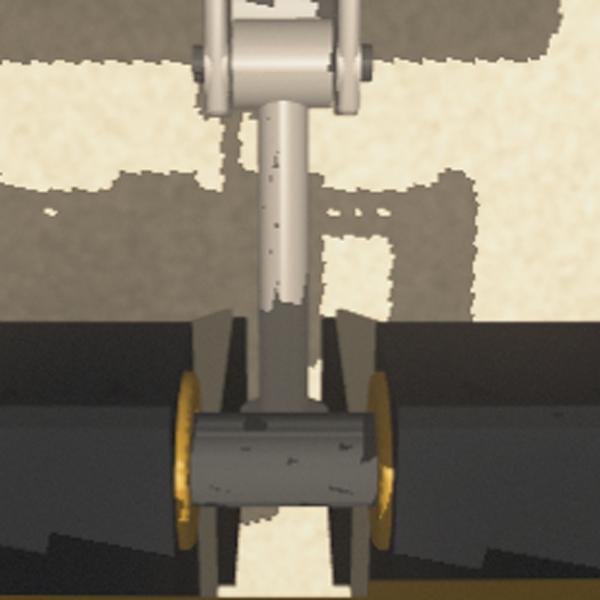

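View pics/s5c.png

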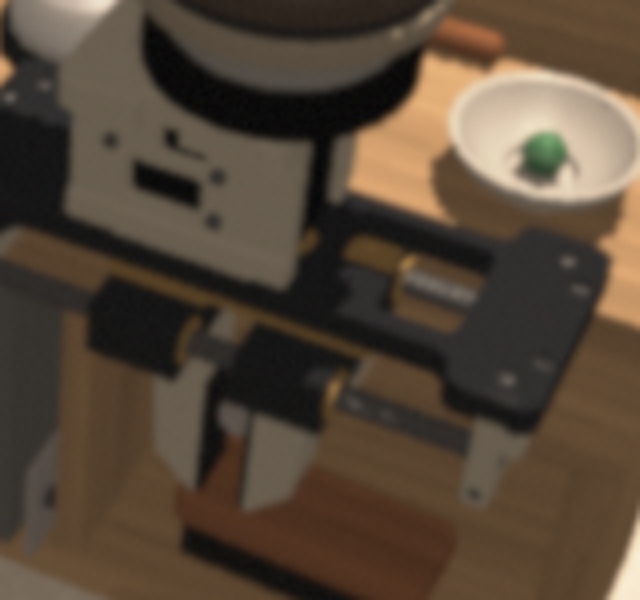

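>>> send_rows --rows '[[[0.2,0,0,0,0,0,8],[0.5,0,0,0,0,0,8],[0.8,0,0,0,0,0,8],[1.1,0,0,0,0,0,8],[1.4,0,0,0,0,0,8],[1.5,0,0,0,0,0,8],[1.5,0,0,0,0,0,8],[1.5,0,0,0,0,0,8]]]'

```text
clock: 12.5
position: [0.6562, 0.2026, 0.1936]
ee_rot: [-0.171, 1.564, 0.17]
force: [1.6, -1.9, 2.1]
width: 0.136
```

```bash
python3 - <<'E'
from h import *
s=st();print(L(s['position']),'F lat,n',L(s['force']))
E
```

```text
t 12.5 pos [0.6562 0.2026 0.1936] F [ 1.5761 -1.9485  2.0995] w 0.1364
[0.6846 0.0542 0.1936] F lat,n [ 1.1117 -2.2461  2.0995]
```

>>> send_rows --rows '[[[0,0,0,0,0,0,22],[0,0,0,0,0,0,30],[-15,0,0,0,0,0,30],[-45,0,0,0,0,0,30],[-75,-5,0,0,0,0,30],[-85,-5,0,0,0,0,30],[-85,-5,0,0,0,0,30],[-85,-5,0,0,0,0,30]]]'

```text
clock: 13.3
position: [0.6566, 0.1983, 0.278]
ee_rot: [-0.171, 1.565, 0.171]
force: [0.2, 0.4, -0.6]
width: 0.302
```

```bash
python3 - <<'E'
from h import *
s=st();print(L(s['position']),'F lat,n',L(s['force']))
s,C,p,d,o=wshot('w6',['spare_button','spare_pin'])
p,d2=optics.get_image('scene');cv2.imwrite('pics/s6.png',p[:,:,::-1])
for t in('spare_button','spare_pin'):
    r=finder.place_of('scene',t);print(t,[(q['xy'],q['confidence']) for q in r])
    if o[t] and r: 
        x,e=tri([ray('wrist',o[t][0][0],C),ray('scene',r[0]['xy'])]);print(x,L(x),e)
p,d3=optics.get_image('top')
for t in('spare_button','spare_pin'):
    r=finder.place_of('top',t);print(t,[(q['xy'],q['confidence']) for q in r])
    if o[t] and r: 
        x,e=tri([ray('wrist',o[t][0][0],C),ray('top',r[0]['xy'])]);print(x,L(x),e)
# wrist depth along rod
K,D,T=C
for r in range(150,330,8):
    c=318;q=ray('wrist',(c,r),C);P=q[0]+q[1]*d[r,c];print(r,L(P).round(4),end=' | ')
E
```

```text
t 13.3 pos [0.6566 0.1983 0.278 ] F [ 0.2231  0.3713 -0.5949] w 0.3019
[0.6841 0.0499 0.278 ] F lat,n [ 0.299   0.3135 -0.5949]
spare_button [(array([319.1, 248.3]), 0.59)]
spare_pin [(array([319. , 147.2]), 0.71)]
spare_button [([377.5, 254.5], 0.51), ([263.3, 183.3], 0.16)]
[0.654  0.2031 0.2175] [0.6826 0.0552 0.2175] [0.0013284603540060919, 0.0013284603540057944]
spare_pin [([396.5, 232.0], 0.87), ([271.0, 133.5], 0.71), ([380.0, 254.0], 0.17)]
[0.6442 0.2559 0.2124] [0.6846 0.1088 0.2124] [0.0007017479451644384, 0.000701747945164583]
spare_button [([254.1, 236.4], 0.6), ([272.2, 325.9], 0.56)]
[0.5651 0.2773 0.4157] [0.612  0.147  0.4157] [0.07818857802536942, 0.07818857802536948]
spare_pin [([292.8, 148.0], 0.77), ([312.6, 283.6], 0.66)]
[0.6432 0.257  0.2207] [0.6838 0.1101 0.2207] [0.0011003377568056382, 0.0011003377568056364]
150 [0.6834 0.1077 0.2216] | 158 [0.6834 0.1036 0.2188] | 166 [0.6834 0.0997 0.2205] | 174 [0.6834 0.0956 0.2198] | 182 [0.6834 0.0916 0.2207] | 190 [0.6834 0.0877 0.2216] | 198 [0.6834 0.0837 0.2224] | 206 [0.6834 0.0791 0.2202] | 214 [0.6833 0.0755 0.2227] | 222 [0.6833 0.0714 0.2235] | 230 [0.6833 0.0672 0.2237] | 238 [0.6833 0.0631 0.2241] | 246 [0.6833 0.0598 0.2276] | 254 [0.6833 0.0557 0.2282] | 262 [ 0.683  -0.024   0.0005] | 270 [ 0.683  -0.0334 -0.0003] | 278 [ 0.683 -0.043 -0.001] | 286 [ 0.683  -0.0517  0.0006] | 294 [ 0.683  -0.0618 -0.0009] | 302 [ 0.683  -0.0703  0.0016] | 310 [ 0.6829 -0.0808 -0.0003] | 318 [ 0.6829 -0.0909 -0.0008] | 326 [0.6834 0.0812 0.359 ] |
```

View pics/w6.png

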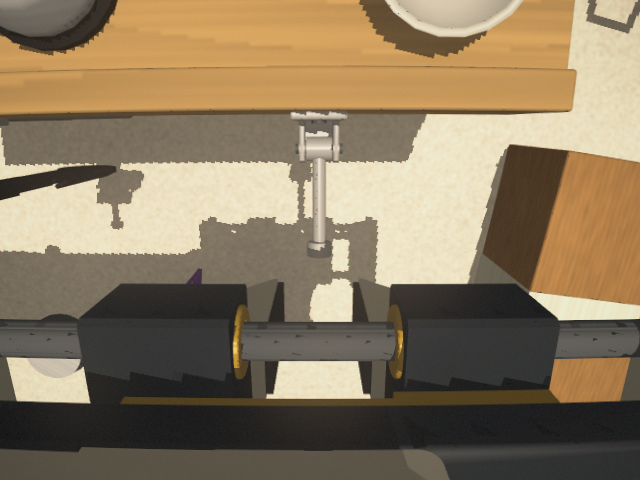

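>>> send_rows --rows '[[[0,3,0,0,0,0,15],[0,7,0,0,0,0,0],[0,9,0,0,0,0,0],[10,9,0,0,0,0,0],[30,9,0,0,0,0,0],[43,9,0,0,0,0,0],[46,9,0,0,0,0,0],[46,9,0,0,0,0,0]]]'

```text
clock: 14.55
position: [0.6549, 0.2066, 0.232]
ee_rot: [-0.171, 1.565, 0.17]
force: [1.0, -0.8, 0.4]
width: 0.004
```

>>> send_rows --rows '[[[1,0,0,0,0,0,0],[2,0,0,0,0,0,0],[3,0,0,0,0,0,0],[4,0,0,0,0,0,0],[5,0,0,0,0,0,0],[6,0,0,0,0,0,0],[6.5,0,0,0,0,0,0],[6.5,0,0,0,0,0,0]]]'

```text
clock: 15.35
position: [0.6554, 0.2066, 0.2263]
ee_rot: [-0.171, 1.564, 0.17]
force: [-0.4, 0.6, 1.8]
width: 0.007
```

```bash
python3 - <<'E'
from h import *
s=st();print(L(s['position']),'F lat,n',L(s['force']))
E
```

```text
t 15.35 pos [0.6554 0.2066 0.2263] F [-0.3565  0.6081  1.8073] w 0.0068
[0.6847 0.0582 0.2263] F lat,n [-0.2149  0.6713  1.8073]
```

>>> send_rows --rows '[[[0.5,0,0,0,0,0,0],[1,0,0,0,0,0,0],[1.5,0,0,0,0,0,0],[2,0,0,0,0,0,0],[2.5,0,0,0,0,0,0],[3,0,0,0,0,0,0],[3,0,0,0,0,0,0],[3,0,0,0,0,0,0]]]'

```text
clock: 16.15
position: [0.6552, 0.2069, 0.223]
ee_rot: [-0.171, 1.564, 0.171]
force: [1.8, -0.9, 1.6]
width: 0.005
```

>>> send_rows --rows '[[[0.3,0,0,0,0,0,0],[0.5,0,0,0,0,0,0],[0.7,0,0,0,0,0,0],[0.9,0,0,0,0,0,0],[1,0,0,0,0,0,0],[1,0,0,0,0,0,0],[1,0,0,0,0,0,0],[1,0,0,0,0,0,0]]]'

```text
clock: 16.95
position: [0.6553, 0.2069, 0.2225]
ee_rot: [-0.17, 1.564, 0.171]
force: [-0.0, -1.3, 5.6]
width: 0.005
```

>>> send_rows --rows '[[[0.3,0,0,0,0,0,0],[0.6,0,0,0,0,0,0],[0.8,0,0,0,0,0,0],[0.8,0,0,0,0,0,0],[0.8,0,0,0,0,0,0],[0,0,0,0,0,0,0],[-10,0,0,0,0,0,10],[-30,0,0,0,0,0,40]]]'

```text
clock: 17.75
position: [0.6539, 0.2071, 0.2509]
ee_rot: [-0.171, 1.568, 0.171]
force: [0.7, 0.9, -0.5]
width: 0.132
```

```bash
python3 - <<'E'
from h import *
s=st();print(L(s['position']),'F lat,n',L(s['force']))
s,C,p,d,o=wshot('w7',[])
cols=[]
for r in range(60,330,6):
    c=318;q=ray('wrist',(c,r),C);P=L(q[0]+q[1]*d[r,c])
    if .21<P[2]<.235: print(r,P.round(4),end=' | ')
print(rel(W(.4865,.08,.30),Rt(.2205)))
E
```

```text
t 17.75 pos [0.6539 0.2071 0.2509] F [ 0.7119  0.8822 -0.4991] w 0.1317
[0.6834 0.059  0.2509] F lat,n [ 0.8876  0.7052 -0.4991]
162 [0.6826 0.1131 0.2195] | 168 [0.6826 0.1106 0.2218] | 174 [0.6826 0.108  0.2219] | 180 [0.6826 0.1053 0.2211] | 186 [0.6826 0.1023 0.2191] | 192 [0.6826 0.0994 0.2178] | 198 [0.6826 0.0967 0.2183] | 204 [0.6826 0.0942 0.2193] | 210 [0.6826 0.0915 0.2197] | 216 [0.6826 0.0885 0.2187] | 222 [0.6825 0.0856 0.2187] | 228 [0.6825 0.0827 0.218 ] | 234 [0.6825 0.08   0.2188] | 240 [0.6825 0.0776 0.2207] | 246 [0.6825 0.0745 0.2198] | 252 [0.6825 0.0713 0.2189] | 258 [0.6825 0.068  0.2179] | 264 [0.6825 0.0657 0.22  ] | 270 [0.6825 0.0626 0.2196] | 276 [0.6825 0.0601 0.2209] | 282 [0.6825 0.0575 0.222 ] | 288 [0.6825 0.0542 0.2214] | [ -44.8   20.6 -198.8   -0.2    0.1   -0. ]
```

>>> send_rows --rows '[[[-30,2,0,0,0,0,55],[-45,8,-30,0,0,0,55],[-45,12,-70,0,0,0,55],[-45,16,-110,0,0,0,55],[-45,20,-150,0,0,0,55],[-45,24,-180,0,0,0,55],[-45,25,-197,0,0,0,55],[-45,25,-197,0,0,0,55]]]'

```text
clock: 18.6
position: [0.4555, 0.1889, 0.2977]
ee_rot: [-0.171, 1.564, 0.173]
force: [0.1, -0.1, -0.3]
width: 0.546
```

```bash
python3 - <<'E'
from h import *
s=st();print(L(s['position']),'F lat,n',L(s['force']))
s,C,p,d,o=wshot('w8',['used_button','used_pin','shoehorn_hole'])
s=st();print(L(s['position']))
for k,z in(('used_button',.216),('used_pin',.216),('shoehorn_hole',.212)):
    for a,c in o[k]: print(k,L(atz('wrist',a,z,C)))
E
```

```text
t 18.6 pos [0.4555 0.1889 0.2977] F [ 0.0709 -0.1328 -0.3492] w 0.5456
[0.4857 0.0847 0.2977] F lat,n [ 0.0401 -0.1451 -0.3492]
used_button [(array([317.8, 293.2]), 0.89)]
used_pin [(array([321.1, 209.4]), 0.85)]
shoehorn_hole [(array([323.4, 243.8]), 0.93), (array([395. , 374.8]), 0.61), (array([120.7, 223.3]), 0.57)]
t 18.8 pos [0.4584 0.1889 0.2973] F [-0.0096  0.2188  0.1359] w 0.5482
[0.4886 0.084  0.2973]
used_button [0.4848 0.0557 0.216 ]
used_pin [0.4868 0.1075 0.216 ]
shoehorn_hole [0.4882 0.0858 0.212 ]
shoehorn_hole [ 0.5356 -0.0038  0.212 ]
shoehorn_hole [0.3671 0.0986 0.212 ]
```

View pics/w8.png

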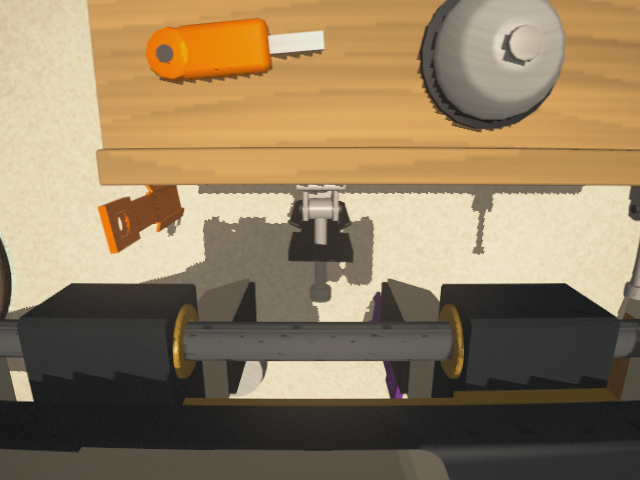

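>>> send_rows --rows '[[[10,0,-0.5,0,0,0,55],[25,0,-1,0,0,0,55],[40,0,-1.5,0,0,0,55],[55,0,-1.5,0,0,0,55],[70,0,-1.5,0,0,0,55],[78,0,-1.5,0,0,0,55],[78,0,-1.5,0,0,0,55],[78,0,-1.5,0,0,0,55]]]'

```text
clock: 19.6
position: [0.4563, 0.1883, 0.2192]
ee_rot: [-0.171, 1.564, 0.17]
force: [-0.2, 0.0, 0.1]
width: 0.546
```

```bash
python3 - <<'E'
from h import *
s=st();print(L(s['position']),'F lat,n',L(s['force']))
s,C,p,d,o=wshot('w9',[]);s=st();print(L(s['position']))
im=cv2.imread('pics/w9.png')
cv2.imwrite('pics/w9c.png',cv2.resize(im[180:400,200:440],None,fx=2.5,fy=2.5,interpolation=cv2.INTER_CUBIC))
E
```

```text
t 19.6 pos [0.4563 0.1883 0.2192] F [-0.2472  0.0178  0.0976] w 0.546
[0.4865 0.0839 0.2192] F lat,n [-0.2373  0.0715  0.0976]
t 19.65 pos [0.4565 0.1884 0.2195] F [ 0.4966 -0.0584  1.1054] w 0.5482
[0.4866 0.084  0.2195]
```

View pics/w9c.png

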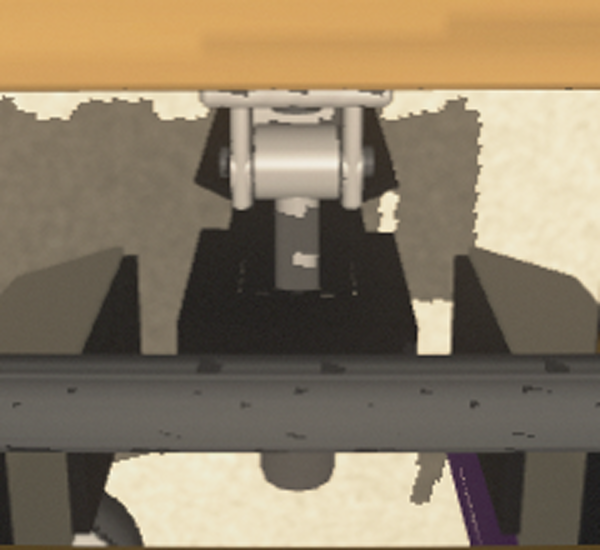

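>>> send_rows --rows '[[[8,0,0,0,0,0,55],[16,0,0,0,0,0,55],[20,0,0,0,0,0,50],[20,0,0,0,0,0,45],[20,0,0,0,0,0,41],[20,0,0,0,0,0,38],[20,0,0,0,0,0,35],[20,0,0,0,0,0,34]]]' --grip_force 12

```text
clock: 20.45
position: [0.4561, 0.1884, 0.1993]
ee_rot: [-0.171, 1.564, 0.171]
force: [-0.3, -0.0, 0.6]
width: 0.39
```

```bash
python3 - <<'E'
from h import *
s=st();print(L(s['position']),'F lat,n',L(s['force']))
E
```

```text
t 20.45 pos [0.4561 0.1884 0.1993] F [-0.2732 -0.0159  0.5555] w 0.3903
[0.4863 0.0841 0.1993] F lat,n [-0.2701  0.0443  0.5555]
```

>>> send_rows --rows '[[[0,0,0,0,0,0,34],[-1,0,0,0,0,0,34],[-2.5,0,0,0,0,0,34],[-4.2,0,0,0,0,0,34],[-4.2,-4,0,0,0,0,34],[-4.2,-9,0,0,0,0,34],[-4.2,-14,0,0,0,0,34],[-4.2,-14,0,0,0,0,34]]]' --grip_force 12

```text
clock: 21.25
position: [0.4592, 0.1735, 0.2033]
ee_rot: [-0.17, 1.564, 0.169]
force: [-0.4, 0.3, -0.9]
width: 0.388
```

```bash
python3 - <<'E'
from h import *
s=st();print(L(s['position']),'F lat,n',L(s['force']))
s,C,p,d,o=wshot('w10',[]);s=st();print(L(s['position']))
im=cv2.imread('pics/w10.png')
cv2.imwrite('pics/w10c.png',cv2.resize(im[180:400,200:440],None,fx=2.5,fy=2.5,interpolation=cv2.INTER_CUBIC))
E
```

```text
t 21.25 pos [0.4592 0.1735 0.2033] F [-0.4073  0.2546 -0.9475] w 0.3884
[0.4861 0.0689 0.2033] F lat,n [-0.3418  0.3375 -0.9475]
t 21.3 pos [0.4592 0.1741 0.2033] F [ 0.0571 -0.2195  0.0623] w 0.3937
[0.4861 0.0694 0.2033]
```

View pics/w10c.png

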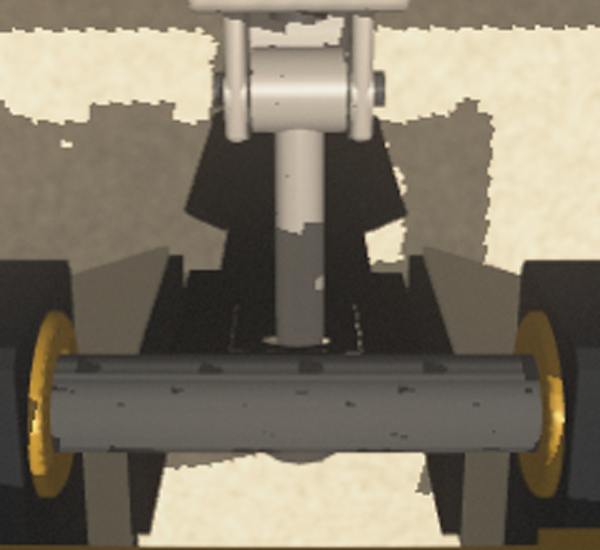

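>>> send_rows --rows '[[[0,0,0.5,0,0,0,34],[0,-2,0.5,0,0,0,34],[0,-4,0.5,0,0,0,34],[0,-6,0.5,0,0,0,34],[0,-8,0.5,0,0,0,34],[0,-9,0.5,0,0,0,34],[0,-10,0.5,0,0,0,34],[0,-10,0.5,0,0,0,34]]]'

```text
clock: 22.1
position: [0.4617, 0.1649, 0.2034]
ee_rot: [-0.17, 1.564, 0.171]
force: [-0.4, -0.2, -0.8]
width: 0.39
```

```bash
python3 - <<'E'
from h import *
s=st();print(L(s['position']),'F lat,n',L(s['force']),s['ft_torque'])
E
```

```text
t 22.1 pos [0.4617 0.1649 0.2034] F [-0.437  -0.1628 -0.8261] w 0.3904
[0.4866 0.0599 0.2034] F lat,n [-0.462  -0.0633 -0.8261] [-0.0919  0.0178 -0.0207]
```

>>> send_rows --rows '[[[0,-2.5,0,0,0,0,34],[0,-5,0,0,0,0,34],[0,-7.5,0,0,0,0,34],[0,-10,0,0,0,0,34],[0,-12.5,0,0,0,0,34],[0,-15,0,0,0,0,34],[0,-18,0,0,0,0,34],[0,-22,0,0,0,0,34]]]'

```text
clock: 22.9
position: [0.4665, 0.1434, 0.2033]
ee_rot: [-0.171, 1.564, 0.171]
force: [-0.6, -0.7, 0.1]
width: 0.392
```

```bash
python3 - <<'E'
from h import *
s=st();print(L(s['position']),'F lat,n',L(s['force']),s['ft_torque'])
s,C,p,d,o=wshot('w11',[]);s=st();print(L(s['position']))
p,d=optics.get_image('scene');cv2.imwrite('pics/s11.png',p[:,:,::-1])
E
```

```text
t 22.9 pos [0.4665 0.1434 0.2033] F [-0.609  -0.7081  0.0535] w 0.3924
[0.4865 0.0379 0.2033] F lat,n [-0.7492 -0.5578  0.0535] [-0.0812  0.0233 -0.0624]
t 22.95 pos [0.4667 0.1425 0.2034] F [ 0.3705 -1.2302 -0.0919] w 0.3933
[0.4865 0.037  0.2034]
```

View pics/w11.png

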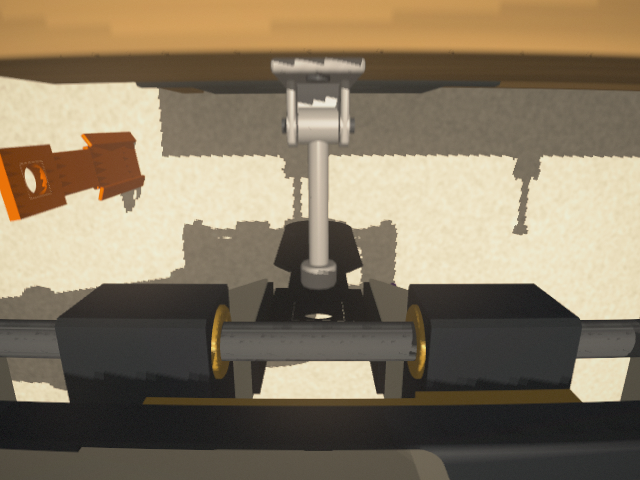

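View pics/s11.png

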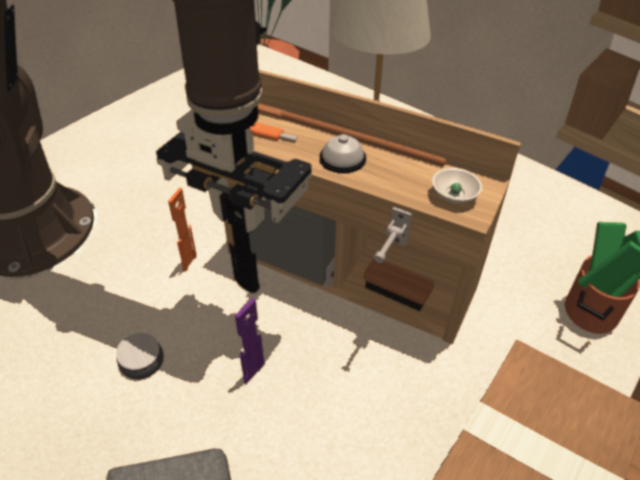

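>>> send_rows --rows '[[[0,0,15,0,0,0,34],[0,0,45,0,0,0,34],[0,0,80,0,0,0,34],[0,0,115,0,0,0,34],[0,0,150,0,0,0,34],[0,0,178,0,0,0,34],[0,0,194,0,0,0,34],[0,0,198,0,0,0,34]]]'

```text
clock: 23.8
position: [0.661, 0.1865, 0.2025]
ee_rot: [-0.171, 1.564, 0.17]
force: [-0.3, -0.2, 0.2]
width: 0.392
```

>>> send_rows --rows '[[[0,0,0,0,0,0,34],[0,0,0,0,0,0,34],[0,0,0,0,0,0,34],[0,0,0,0,0,0,34],[0,0,0,0,0,0,34],[0,0,0,0,0,0,34],[0,0,0,0,0,0,34],[0,0,0,0,0,0,34]]]'

```text
clock: 24.6
position: [0.6597, 0.1863, 0.2034]
ee_rot: [-0.171, 1.564, 0.171]
force: [-0.3, -0.1, -1.2]
width: 0.388
```

```bash
python3 - <<'E'
from h import *
s=st();print(L(s['position']),'F lat,n',L(s['force']),Rn.from_rotvec(s['ee_rot']).as_matrix()[:,2])
s,C,p,d,o=wshot('w12',[]);s=st();print(L(s['position']))
for nm in('w11','w12'):
    im=cv2.imread(f'pics/{nm}.png');cv2.imwrite(f'pics/{nm}c.png',cv2.resize(im[200:340,240:400],None,fx=4,fy=4,interpolation=cv2.INTER_CUBIC))
E
```

```text
t 24.6 pos [0.6597 0.1863 0.2034] F [-0.2987 -0.1127 -1.1987] w 0.3883
[0.6845 0.0375 0.2034] F lat,n [-0.3161 -0.0446 -1.1987] [0.9765 0.2157 0.0001]
t 24.65 pos [0.6597 0.1863 0.2033] F [-0.4902 -0.038   0.4853] w 0.3929
[0.6845 0.0375 0.2033]
```

View pics/w12c.png

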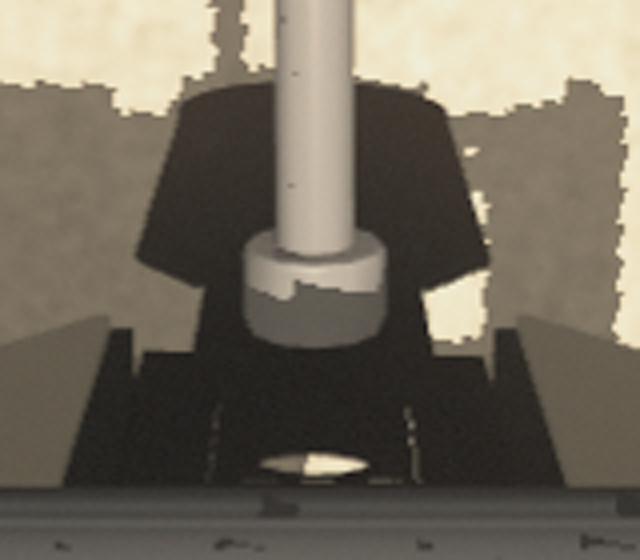

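View pics/w11c.png

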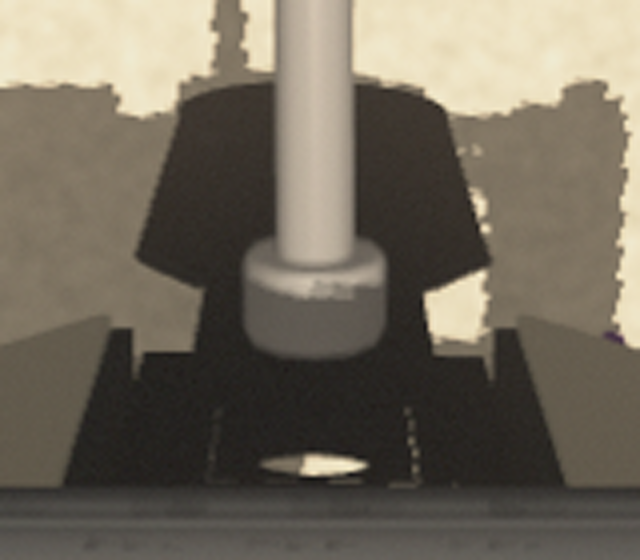

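>>> send_rows --rows '[[[0,3,0,0,0,0,34],[0,6,0,0,0,0,34],[0,9,0,0,0,0,34],[0,11,0,0,0,0,34],[0,13,0,0,0,0,34],[0,15,0,0,0,0,34],[0,16,0,0,0,0,34],[0,16,0,0,0,0,34]]]'

```text
clock: 25.45
position: [0.6563, 0.2021, 0.2033]
ee_rot: [-0.171, 1.564, 0.171]
force: [0.0, -0.3, -0.4]
width: 0.387
```

```bash
python3 - <<'E'
from h import *
s=st();print(L(s['position']),'F lat,n',L(s['force']),s['ft_torque'])
E
```

```text
t 25.45 pos [0.6563 0.2021 0.2033] F [ 0.0215 -0.2616 -0.3766] w 0.3874
[0.6846 0.0537 0.2033] F lat,n [-0.0363 -0.26   -0.3766] [-0.1594  0.0113  0.0358]
```

>>> send_rows --rows '[[[0,2,0,0,0,0,34],[0,4,0,0,0,0,34],[0,6,0,0,0,0,34],[0,8,0,0,0,0,34],[0,11,0,0,0,0,34],[0,15,0,0,0,0,34],[0,19,0,0,0,0,34],[0,22,0,0,0,0,34]]]'

```text
clock: 26.25
position: [0.6514, 0.224, 0.2033]
ee_rot: [-0.171, 1.564, 0.171]
force: [-0.9, 0.8, 0.2]
width: 0.39
```

```bash
python3 - <<'E'
from h import *
s=st();print(L(s['position']),'F lat,n',L(s['force']),s['ft_torque'])
s,C,p,d,o=wshot('w13',[])
im=cv2.imread('pics/w13.png');cv2.imwrite('pics/w13c.png',cv2.resize(im[180:380,200:440],None,fx=3,fy=3,interpolation=cv2.INTER_CUBIC))
E
```

```text
t 26.25 pos [0.6514 0.224  0.2033] F [-0.9106  0.8484  0.1674] w 0.3896
[0.6846 0.0761 0.2033] F lat,n [-0.703   1.027   0.1674] [-0.1013  0.0376 -0.0526]
```

View pics/w13c.png

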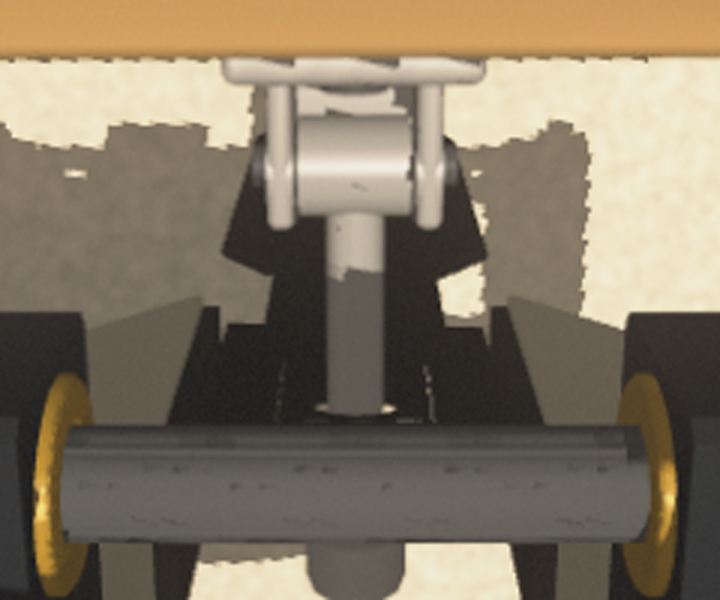

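>>> send_rows --rows '[[[0,5,0,0,0,0,34],[0,10,0,0,0,0,34],[0,14,0,0,0,0,34],[0,17,0,0,0,0,34],[0,19,0,0,0,0,34],[0,20,0,0,0,0,34],[0,21,0,0,0,0,34],[0,21,0,0,0,0,34]]]'

```text
clock: 27.1
position: [0.647, 0.2439, 0.2033]
ee_rot: [-0.171, 1.564, 0.171]
force: [-0.4, -0.0, -1.3]
width: 0.394
```

```bash
python3 - <<'E'
from h import *
s=st();print(L(s['position']),'F lat,n',L(s['force']),s['ft_torque'])
E
```

```text
t 27.1 pos [0.647  0.2439 0.2033] F [-0.4274 -0.0014 -1.284 ] w 0.3937
[0.6847 0.0964 0.2033] F lat,n [-0.4174  0.0921 -1.284 ] [-0.0634  0.0265 -0.0337]
```

>>> send_rows --rows '[[[0,0.5,0,0,0,0,34],[0,1,0,0,0,0,34],[0,1.5,0,0,0,0,34],[0,2,0,0,0,0,34],[0,2.5,0,0,0,0,34],[0,3,0,0,0,0,34],[0,3,0,0,0,0,34],[0,3,0,0,0,0,34]]]'

```text
clock: 27.9
position: [0.6465, 0.246, 0.2033]
ee_rot: [-0.171, 1.564, 0.17]
force: [0.6, -4.0, -0.7]
width: 0.388
```

```bash
python3 - <<'E'
from h import *
s=st();print(L(s['position']),'F lat,n',L(s['force']),s['ft_torque'])
E
```

```text
t 27.9 pos [0.6465 0.246  0.2033] F [ 0.6236 -4.0277 -0.6894] w 0.3878
[0.6847 0.0987 0.2033] F lat,n [-0.2724 -4.0666 -0.6894] [-0.8784 -0.1125  0.031 ]
```

>>> send_rows --rows '[[[0,-0.6,0,0,0,0,34],[1,-0.8,0,0,0,0,34],[2,-0.8,0,0,0,0,34],[3,-0.8,0,0,0,0,34],[4,-0.8,0,0,0,0,34],[4.3,-0.8,0,0,0,0,34],[4.3,-0.8,0,0,0,0,34],[4.3,-0.8,0,0,0,0,34]]]'

```text
clock: 28.7
position: [0.6466, 0.246, 0.1992]
ee_rot: [-0.171, 1.564, 0.171]
force: [-0.4, -3.3, 3.5]
width: 0.389
```

```bash
python3 - <<'E'
from h import *
s=st();print(L(s['position']),'F lat,n',L(s['force']),s['ft_torque'])
E
```

```text
t 28.7 pos [0.6466 0.246  0.1992] F [-0.4025 -3.2521  3.546 ] w 0.3893
[0.6848 0.0986 0.1992] F lat,n [-1.104  -3.0853  3.546 ] [-0.6769  0.0406 -0.0184]
```

>>> send_rows --rows '[[[-0.3,0,0,0,0,0,40],[-0.3,0,0,0,0,0,44],[0,0,0,0,0,0,50],[0,0,0,0,0,0,55],[0,0,0,0,0,0,55],[0,0,0,0,0,0,55],[0,0,0,0,0,0,55],[0,0,0,0,0,0,55]]]'

```text
clock: 29.5
position: [0.6466, 0.246, 0.199]
ee_rot: [-0.171, 1.564, 0.171]
force: [0.0, -0.8, 0.3]
width: 0.553
```

```bash
python3 - <<'E'
from h import *
s=st();print(L(s['position']),'F lat,n',L(s['force']),s['ft_torque'])
s,C,p,d,o=wshot('w14',['shoehorn_hole'])
im=cv2.imread('pics/w14.png');cv2.imwrite('pics/w14c.png',cv2.resize(im[200:360,220:420],None,fx=4,fy=3.7,interpolation=cv2.INTER_CUBIC))
E
```

```text
t 29.5 pos [0.6466 0.246  0.199 ] F [ 0.0025 -0.8238  0.2762] w 0.5528
[0.6847 0.0986 0.199 ] F lat,n [-0.1778 -0.8044  0.2762] [-0.0647  0.0427 -0.0286]
shoehorn_hole [(array([319.9, 315.4]), 0.63)]
```

View pics/w14c.png

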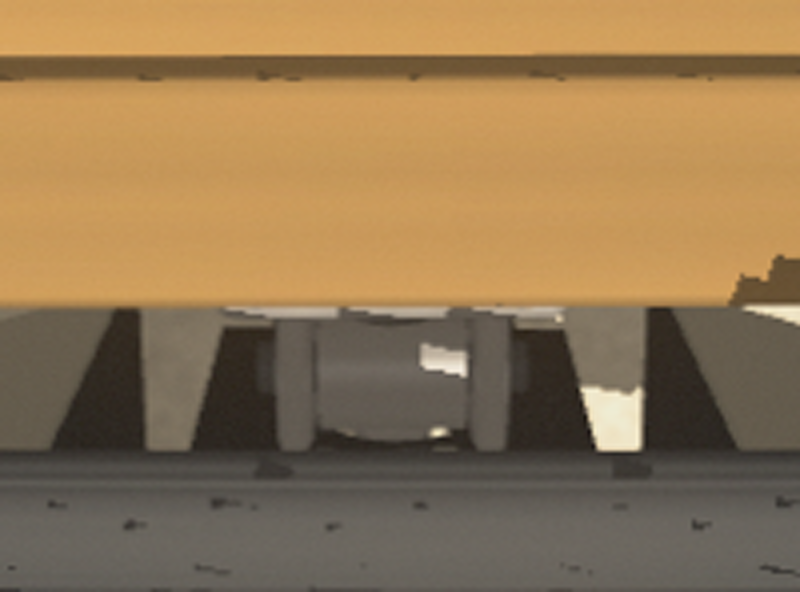

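>>> send_rows --rows '[[[-8,0,0,0,0,0,55],[-20,0,0,0,0,0,55],[-40,0,0,0,0,0,55],[-60,-10,0,0,0,0,55],[-80,-20,0,0,0,0,55],[-95,-30,0,0,0,0,50],[-95,-30,0,0,0,0,45],[-95,-30,0,0,0,0,40]]]'

```text
clock: 30.4
position: [0.653, 0.2167, 0.294]
ee_rot: [-0.17, 1.564, 0.171]
force: [-0.2, 0.4, 0.0]
width: 0.416
```

```bash
python3 - <<'E'
from h import *
s=st();print(L(s['position']),'F lat,n',L(s['force']))
s,C,p,d,o=wshot('w15',['shoehorn_hole','spare_pin','spare_button'])
s=st()
for k,z in(('spare_button',.216),('spare_pin',.216),('shoehorn_hole',.212)):
    for a,c in o[k]: print(k,L(atz('wrist',a,z,C)))
im=cv2.imread('pics/w15.png');cv2.imwrite('pics/w15c.png',cv2.resize(im[130:290,220:420],None,fx=4,fy=3.7,interpolation=cv2.INTER_CUBIC))
for r in range(150,300,5):
    for c in (305,):
        if d[r,c]>0:
            q=ray('wrist',(c,r),C);P=L(q[0]+q[1]*d[r,c]); print(r,P.round(4),end=' | ')
p,d2=optics.get_image('scene');cv2.imwrite('pics/s15.png',p[:,:,::-1])
E
```

```text
t 30.4 pos [0.653  0.2167 0.294 ] F [-0.2335  0.352   0.0027] w 0.4155
[0.6846 0.0686 0.294 ] F lat,n [-0.1509  0.3946  0.0027]
shoehorn_hole [(array([317.2, 196. ]), 0.55)]
spare_pin []
spare_button [(array([319. , 271.7]), 0.75), (array([425.7,  19.7]), 0.6)]
t 30.6 pos [0.6523 0.2175 0.2928] F [-0.7363 -0.9699 -0.9209] w 0.402
spare_button [0.6844 0.0547 0.216 ]
spare_button [0.7397 0.1916 0.216 ]
shoehorn_hole [0.6835 0.0991 0.212 ]
150 [0.6779 0.1271 0.2481] | 155 [0.6776 0.1241 0.2386] | 160 [0.6766 0.1192 0.2086] | 165 [0.6766 0.1164 0.2084] | 170 [0.6766 0.1136 0.2093] | 175 [0.6766 0.1108 0.2095] | 180 [0.6768 0.1091 0.2185] | 185 [0.6768 0.1063 0.2178] | 190 [0.6766 0.1028 0.2134] | 195 [0.677  0.1021 0.2264] | 200 [0.6771 0.1003 0.232 ] | 205 [0.6771 0.0976 0.232 ] | 210 [ 0.6698  0.0486 -0.0006] | 215 [ 0.6698  0.043  -0.0013] | 220 [0.6698 0.0377 0.0003] | 225 [0.6697 0.032  0.    ] | 230 [0.6696 0.0264 0.    ] | 235 [0.6696 0.0208 0.0004] | 240 [0.6695 0.0153 0.0012] | 245 [0.6695 0.0093 0.0004] | 250 [ 0.6693  0.0031 -0.0012] | 255 [ 0.6693 -0.0022  0.0008] | 260 [ 0.6692 -0.0084 -0.0005] | 265 [ 0.6692 -0.0144 -0.0005] | 270 [ 0.6691 -0.0207 -0.0015] | 275 [ 0.6691 -0.026   0.0003] | 280 [ 0.669  -0.0323 -0.0004] | 285 [ 0.6689 -0.0385 -0.0008] | 290 [ 0.6688 -0.0445 -0.0004] | 295 [ 0.6688 -0.0506 -0.0001] |
```

View pics/w15c.png

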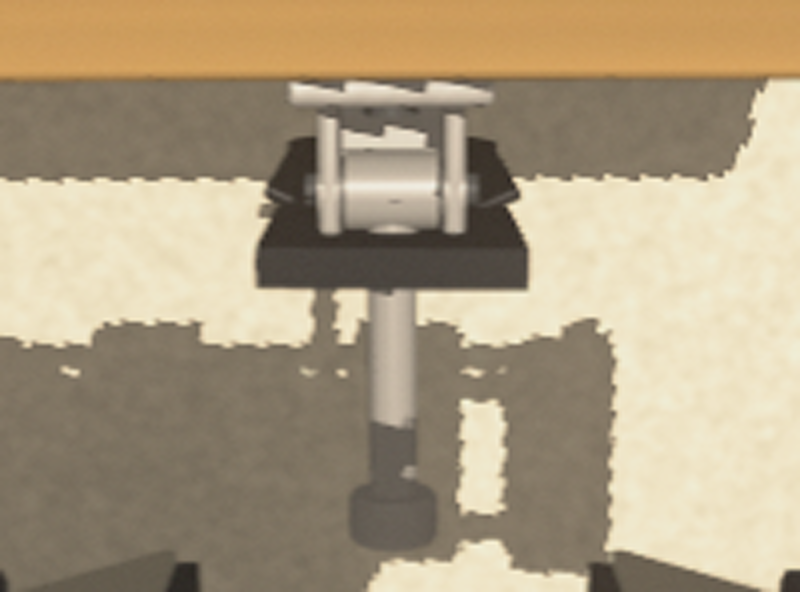

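View pics/s15.png

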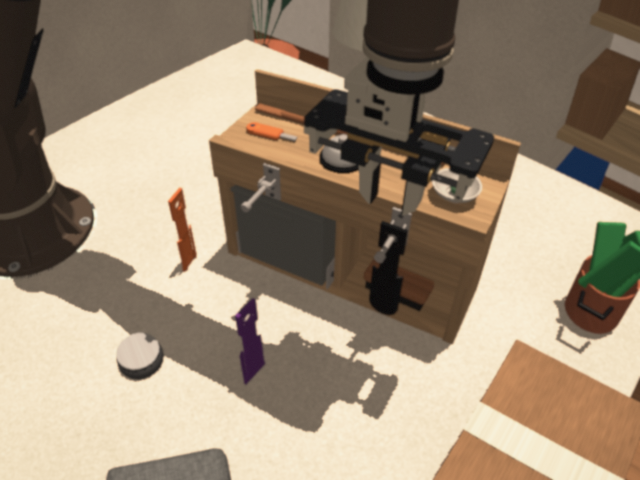

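>>> send_rows --rows '[[[0,-3,-30,0,0,0,35],[0,-6,-70,0,0,0,35],[0,-9,-110,0,0,0,35],[0,-12,-150,0,0,0,35],[0,-12,-180,0,0,0,35],[15,-12,-195,0,0,0,35],[35,-12,-198,0,0,0,35],[40,-12,-198,0,0,0,35]]]'

```text
clock: 31.45
position: [0.4605, 0.1622, 0.2525]
ee_rot: [-0.172, 1.567, 0.171]
force: [-0.1, 0.1, 0.1]
width: 0.347
```

>>> send_rows --rows '[[[10,0,0,0,0,0,35],[25,0,0,0,0,0,35],[40,0,0,0,0,0,30],[50,0,0,0,0,0,30],[55,0,0,0,0,0,25],[55,0,0,0,0,0,22],[55,0,0,0,0,0,20],[55,0,0,0,0,0,20]]]'

```text
clock: 32.25
position: [0.4627, 0.1624, 0.1996]
ee_rot: [-0.17, 1.563, 0.171]
force: [-0.5, 0.4, 1.1]
width: 0.204
```

```bash
python3 - <<'E'
from h import *
s=st();print(L(s['position']),'F lat,n',L(s['force']))
s,C,p,d,o=wshot('w16',[])
im=cv2.imread('pics/w16.png');cv2.imwrite('pics/w16c.png',cv2.resize(im[150:400,200:440],None,fx=2.4,fy=2.4,interpolation=cv2.INTER_CUBIC))
E
```

```text
t 32.25 pos [0.4627 0.1624 0.1996] F [-0.478   0.432   1.1221] w 0.2036
[0.4871 0.0573 0.1996] F lat,n [-0.372   0.5261  1.1221]
```

View pics/w16c.png

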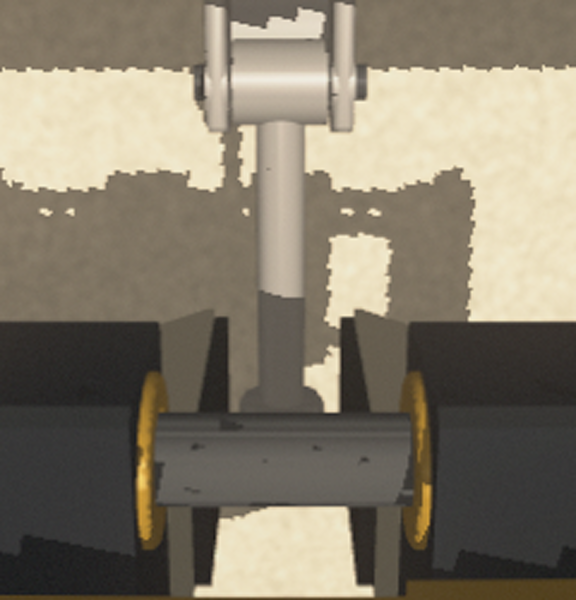

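>>> send_rows --rows '[[[1,0,-0.5,0,0,0,20],[2,0,-0.5,0,0,0,18],[2,0,-0.5,0,0,0,15],[2,0,-0.5,0,0,0,12],[2,0,-0.5,0,0,0,9],[2,0,-0.5,0,0,0,8],[2,0,-0.5,0,0,0,8],[2,0,-0.5,0,0,0,8]]]' --grip_force 15

```text
clock: 33.1
position: [0.4622, 0.1623, 0.1972]
ee_rot: [-0.171, 1.563, 0.171]
force: [3.6, 0.4, -2.2]
width: 0.128
```

```bash
python3 - <<'E'
from h import *
s=st();print(L(s['position']),'F lat,n',L(s['force']))
for a in np.radians([6,14,24,34,44,54,62,70,76,80,84,87]): print(np.round([np.degrees(a),-52*np.sin(a),52*(1-np.cos(a))],1))
E
```

```text
t 33.1 pos [0.4622 0.1623 0.1972] F [ 3.5921  0.4364 -2.2204] w 0.1281
[0.4865 0.0573 0.1972] F lat,n [ 3.6006 -0.3598 -2.2204]
[ 6.  -5.4  0.3]
[ 14.  -12.6   1.5]
[ 24.  -21.2   4.5]
[ 34.  -29.1   8.9]
[ 44.  -36.1  14.6]
[ 54.  -42.1  21.4]
[ 62.  -45.9  27.6]
[ 70.  -48.9  34.2]
[ 76.  -50.5  39.4]
[ 80.  -51.2  43. ]
[ 84.  -51.7  46.6]
[ 87.  -51.9  49.3]
```

>>> send_rows --rows '[[[-2.5,0.1,0.5,0,0,0,8],[-7,0.5,0.5,0,0,0,8],[-12.6,1.5,0.5,0,0,0,8],[-18,3.2,0.5,0,0,0,8],[-23.5,5.6,0.5,0,0,0,8],[-29.1,8.9,0.5,0,0,0,8],[-34,12.6,0.5,0,0,0,8],[-36.1,14.6,0.5,0,0,0,8]]]' --grip_force 15

```text
clock: 33.9
position: [0.4592, 0.1763, 0.2338]
ee_rot: [-0.171, 1.564, 0.17]
force: [3.3, -3.7, -0.4]
width: 0.131
```

```bash
python3 - <<'E'
from h import *
s=st();print(L(s['position']),'F lat,n',L(s['force']))
s,C,p,d,o=wshot('w17',[])
im=cv2.imread('pics/w17.png');cv2.imwrite('pics/w17c.png',cv2.resize(im[150:400,200:440],None,fx=2.4,fy=2.4,interpolation=cv2.INTER_CUBIC))
E
```

```text
t 33.9 pos [0.4592 0.1763 0.2338] F [ 3.3124 -3.6679 -0.4262] w 0.1312
[0.4866 0.0716 0.2338] F lat,n [ 2.43   -4.3036 -0.4262]
```

View pics/w17c.png

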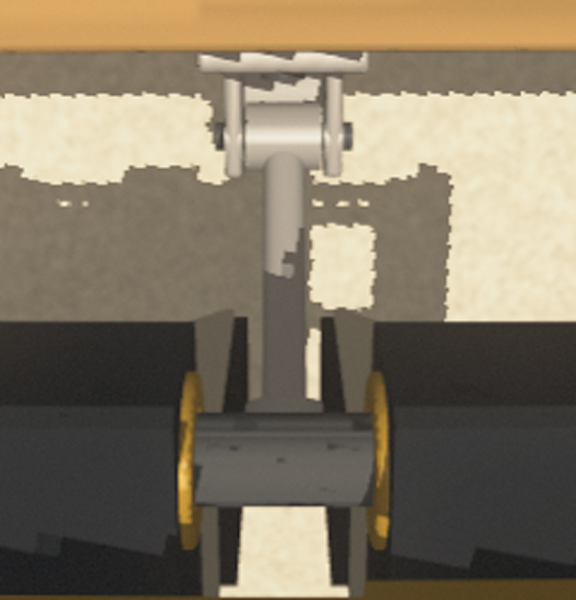

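>>> send_rows --rows '[[[-3,3,0,0,0,0,8],[-6,6.8,0,0,0,0,8],[-8,10,0,0,0,0,8],[-9.8,13,0,0,0,0,8],[-11.5,16.5,0,0,0,0,8],[-12.8,19.6,0,0,0,0,8],[-14,23,0,0,0,0,8],[-14.4,24.8,0,0,0,0,8]]]'

```text
clock: 34.75
position: [0.454, 0.2001, 0.2481]
ee_rot: [-0.171, 1.564, 0.17]
force: [1.6, -6.5, 6.2]
width: 0.132
```

```bash
python3 - <<'E'
from h import *
s=st();print(L(s['position']),'F lat,n',L(s['force']))
E
```

```text
t 34.75 pos [0.454  0.2001 0.2481] F [ 1.5684 -6.5027  6.1573] w 0.132
[0.4868 0.096  0.2481] F lat,n [ 0.1081 -6.6882  6.1573]
```

>>> send_rows --rows '[[[-0.5,1,0,0,0,0,8],[-1,2.5,0,0,0,0,8],[-1.5,4,0,0,0,0,8],[-1.8,5.5,0,0,0,0,8],[-2,7,0,0,0,0,8],[-2,8.5,0,0,0,0,8],[-2,9.5,0,0,0,0,8],[-2,9.5,0,0,0,0,8]]]'

```text
clock: 35.55
position: [0.4518, 0.2102, 0.2501]
ee_rot: [-0.17, 1.564, 0.171]
force: [-0.4, -3.9, 9.3]
width: 0.129
```

```bash
python3 - <<'E'
from h import *
s=st();print(L(s['position']),'F lat,n',L(s['force']))
E
```

```text
t 35.55 pos [0.4518 0.2102 0.2501] F [-0.3685 -3.8671  9.3335] w 0.1285
[0.4868 0.1063 0.2501] F lat,n [-1.2054 -3.6929  9.3335]
```

>>> send_rows --rows '[[[-0.7,0,0,0,0,0,8],[-1.5,0.5,0,0,0,0,8],[-1.5,1,0,0,0,0,8],[-1.5,1.5,0,0,0,0,8],[-1.5,2,0,0,0,0,8],[-1.5,2.3,0,0,0,0,8],[-1.5,2.3,0,0,0,0,8],[-1.5,2.3,0,0,0,0,8]]]'

```text
clock: 36.35
position: [0.451, 0.2123, 0.2508]
ee_rot: [-0.171, 1.564, 0.171]
force: [2.4, -1.7, -5.1]
width: 0.132
```

```bash
python3 - <<'E'
from h import *
s=st();print(L(s['position']),'F lat,n',L(s['force']))
E
```

```text
t 36.35 pos [0.451  0.2123 0.2508] F [ 2.4348 -1.673  -5.0544] w 0.132
[0.4865 0.1085 0.2508] F lat,n [ 2.0099 -2.1651 -5.0544]
```

>>> send_rows --rows '[[[0,0,0,0,0,0,15],[0,0,0,0,0,0,22],[-5,0,0,0,0,0,28],[-20,0,0,0,0,0,28],[-45,-4,0,0,0,0,28],[-65,-8,0,0,0,0,20],[-65,-8,0,0,0,0,10],[-65,-8,0,0,0,0,0]]]'

```text
clock: 37.15
position: [0.4529, 0.2048, 0.3164]
ee_rot: [-0.17, 1.563, 0.172]
force: [0.0, -0.2, 0.6]
width: 0.077
```

```bash
python3 - <<'E'
from h import *
s=st();print(L(s['position']),'F lat,n',L(s['force']))
s,C,p,d,o=wshot('w18',['used_button','used_pin'])
for k,z in(('used_button',.268),('used_pin',.216)):
    for a,c in o[k]: print(k,L(atz('wrist',a,z,C)))
im=cv2.imread('pics/w18.png');cv2.imwrite('pics/w18c.png',cv2.resize(im[120:320,200:440],None,fx=3,fy=3,interpolation=cv2.INTER_CUBIC))
for r in range(180,300,4):
    if d[r,318]>0:
        q=ray('wrist',(318,r),C);P=L(q[0]+q[1]*d[r,318])
        if P[2]>.2: print(r,P.round(4),end=' | ')
E
```

```text
t 37.15 pos [0.4529 0.2048 0.3164] F [ 0.0276 -0.1876  0.6326] w 0.0765
[0.4868 0.1008 0.3164] F lat,n [-0.0141 -0.1891  0.6326]
used_button [(array([320.2, 265.5]), 0.6)]
used_pin [(array([317.3, 226.7]), 0.67)]
used_button [0.4872 0.1008 0.268 ]
used_pin [0.4857 0.1088 0.216 ]
180 [0.4861 0.1422 0.2481] | 184 [0.4861 0.14   0.2482] | 188 [0.4861 0.1377 0.2471] | 192 [0.4861 0.1354 0.2462] | 196 [0.4861 0.1335 0.2481] | 200 [0.4861 0.1314 0.2484] | 204 [0.4861 0.1292 0.2481] | 208 [0.4861 0.1266 0.2464] | 212 [0.4861 0.123  0.2394] | 216 [0.4861 0.114  0.2085] | 220 [0.4861 0.1134 0.2172] | 224 [0.4861 0.1115 0.2199] | 228 [0.4861 0.1102 0.2251] | 232 [0.4861 0.1092 0.231 ] | 236 [0.4861 0.1083 0.2368] | 240 [0.4861 0.1074 0.2426] | 244 [0.4861 0.1068 0.2488] | 248 [0.4861 0.1061 0.2542] | 252 [0.486  0.1075 0.2662] | 256 [0.486  0.1071 0.2719] | 260 [0.486  0.1051 0.272 ] | 264 [0.486  0.1028 0.2714] | 268 [0.486  0.1006 0.2713] | 272 [0.486  0.0983 0.2709] | 276 [0.486  0.0959 0.2703] |
```

View pics/w18c.png

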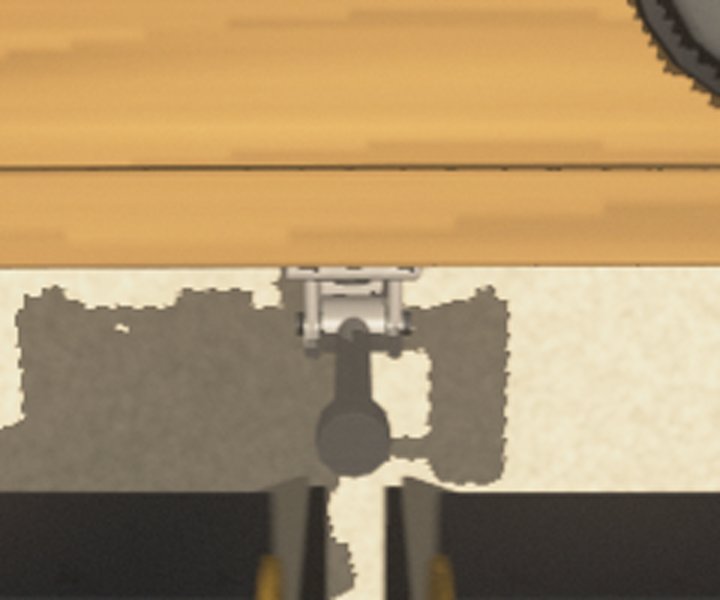

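>>> send_rows --rows '[[[0,-8,0,0,0,0,0],[0,-16,0,0,0,0,0],[5,-23,0,0,0,0,0],[20,-23,0,0,0,0,0],[38,-23,0,0,0,0,0],[52,-23,0,0,0,0,0],[57,-23,0,0,0,0,0],[57,-23,0,0,0,0,0]]]'

```text
clock: 38.1
position: [0.4577, 0.1814, 0.2584]
ee_rot: [-0.171, 1.565, 0.17]
force: [0.7, 0.2, 0.6]
width: 0.007
```

>>> send_rows --rows '[[[0,1.5,0,0,0,0,0],[0,3,0,0,0,0,0],[0,4.5,0,0,0,0,0],[0,6,0,0,0,0,0],[0,7.5,0,0,0,0,0],[0,9,0,0,0,0,0],[0,10,0,0,0,0,0],[0,10,0,0,0,0,0]]]'

```text
clock: 38.9
position: [0.4559, 0.1918, 0.2591]
ee_rot: [-0.171, 1.564, 0.171]
force: [0.1, -2.9, 1.8]
width: 0.005
```

```bash
python3 - <<'E'
from h import *
s=st();print(L(s['position']),'F lat,n',L(s['force']))
E
```

```text
t 38.9 pos [0.4559 0.1918 0.2591] F [ 0.0941 -2.9433  1.8429] w 0.005
[0.4868 0.0874 0.2591] F lat,n [-0.5519 -2.8926  1.8429]
```

Contact (2.9 N, hinge friction). Push on gently.

>>> send_rows --rows '[[[0,0.7,0,0,0,0,0],[0,1.4,0,0,0,0,0],[0,2.1,0,0,0,0,0],[0,2.8,0,0,0,0,0],[0,3.5,0,0,0,0,0],[0,4,0,0,0,0,0],[0,4,0,0,0,0,0],[0,4,0,0,0,0,0]]]'

```text
clock: 39.7
position: [0.4549, 0.1958, 0.259]
ee_rot: [-0.171, 1.564, 0.171]
force: [1.0, -2.4, 1.8]
width: 0.005
```

```bash
python3 - <<'E'
from h import *
s=st();print(L(s['position']),'F lat,n',L(s['force']))
E
```

```text
t 39.7 pos [0.4549 0.1958 0.259 ] F [ 1.0446 -2.3576  1.8259] w 0.0047
[0.4867 0.0916 0.259 ] F lat,n [ 0.5037 -2.529   1.8259]
```

>>> send_rows --rows '[[[0,0.3,0,0,0,0,0],[0,0.6,0,0,0,0,0],[0,0.9,0,0,0,0,0],[0,1.2,0,0,0,0,0],[0,1.5,0,0,0,0,0],[0,1.5,0,0,0,0,0],[0,1.5,0,0,0,0,0],[0,1.5,0,0,0,0,0]]]'

```text
clock: 40.5
position: [0.4548, 0.1964, 0.259]
ee_rot: [-0.171, 1.564, 0.169]
force: [1.7, -5.7, 2.5]
width: 0.005
```

```bash
python3 - <<'E'
from h import *
s=st();print(L(s['position']),'F lat,n',L(s['force']))
E
```

```text
t 40.5 pos [0.4548 0.1964 0.259 ] F [ 1.7353 -5.6856  2.4677] w 0.0047
[0.4867 0.0922 0.259 ] F lat,n [ 0.4497 -5.9275  2.4677]
```

>>> send_rows --rows '[[[0,0.3,0,0,0,0,0],[0,0.6,0,0,0,0,0],[0,0.8,0,0,0,0,0],[0,0.8,0,0,0,0,0],[0,0.8,0,0,0,0,0],[0,0.8,0,0,0,0,0],[0,0.8,0,0,0,0,0],[0,0.8,0,0,0,0,0]]]'

```text
clock: 41.3
position: [0.4547, 0.1965, 0.259]
ee_rot: [-0.171, 1.564, 0.168]
force: [2.1, -8.3, 2.9]
width: 0.001
```

>>> send_rows --rows '[[[0,-2,0,0,0,0,0],[0,-10,0,0,0,0,0],[0,-20,0,0,0,0,0],[-20,-20,0,0,0,0,0],[-50,-20,0,0,0,0,0],[-75,-15,0,0,0,0,0],[-80,-10,0,0,0,0,0],[-80,-10,0,0,0,0,0]]]'

```text
clock: 42.1
position: [0.4567, 0.1888, 0.3394]
ee_rot: [-0.17, 1.563, 0.172]
force: [0.2, 0.4, -0.5]
width: 0.006
```

```bash
python3 - <<'E'
from h import *
s=st();print(L(s['position']),'F lat,n',L(s['force']))
s,C,p,d,o=wshot('w19',['used_button','used_pin'])
for k,z in(('used_button',.268),('used_pin',.216)):
    for a,c in o[k]: print(k,L(atz('wrist',a,z,C)))
for r in range(170,320,4):
    if d[r,318]>0:
        q=ray('wrist',(318,r),C);P=L(q[0]+q[1]*d[r,318])
        if P[2]>.249: print(r,P.round(4),end=' | ')
p,d2=optics.get_image('scene');cv2.imwrite('pics/s19.png',p[:,:,::-1])
p,d2=optics.get_image('top');cv2.imwrite('pics/t19.png',p[:,:,::-1])
E
```

```text
t 42.1 pos [0.4567 0.1888 0.3394] F [ 0.2154  0.4263 -0.5348] w 0.0058
[0.4869 0.0844 0.3394] F lat,n [ 0.3035  0.3689 -0.5348]
used_button [(array([316. , 211.7]), 0.72), (array([591.9, 270.1]), 0.49)]
used_pin [(array([318.6, 196.4]), 0.68)]
used_button [0.4852 0.1079 0.268 ]
used_button [0.6471 0.0731 0.268 ]
used_pin [0.4868 0.1078 0.216 ]
202 [0.4863 0.1142 0.2733] | 206 [0.4863 0.1121 0.2733] | 210 [0.4863 0.1097 0.2723] | 214 [0.4863 0.1073 0.2712] | 218 [0.4863 0.1051 0.2717] | 222 [0.4863 0.1029 0.2715] |
```

View pics/w19.png

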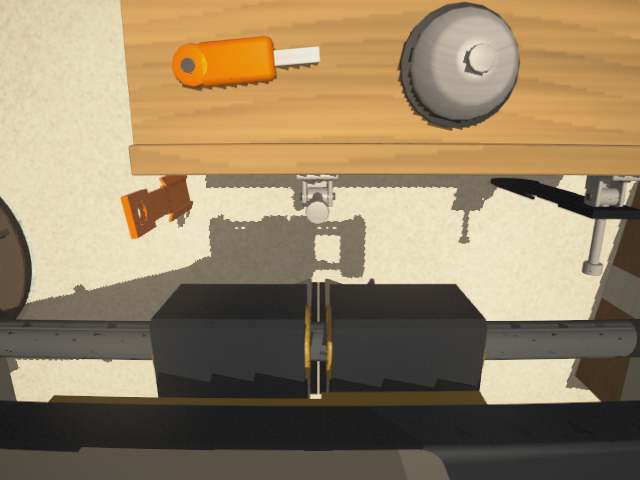

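View pics/s19.png

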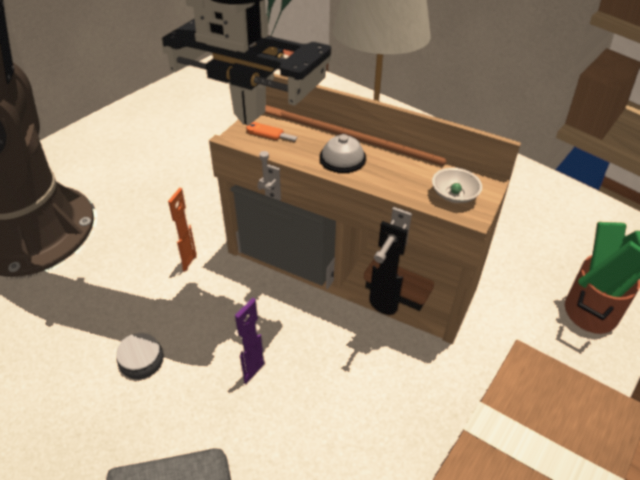

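>>> send_rows --rows '[[[0,0,30,0,0,0,0],[0,0,70,0,0,0,0],[0,0,110,0,0,0,0],[0,0,150,0,0,0,0],[0,0,180,0,0,0,0],[0,0,196,0,0,0,0],[0,0,198,0,0,0,0],[0,0,198,0,0,0,0]]]'

```text
clock: 43.15
position: [0.6497, 0.2304, 0.338]
ee_rot: [-0.171, 1.566, 0.17]
force: [0.3, 0.1, -0.2]
width: 0.004
```

```bash
python3 - <<'E'
from h import *
s,C,p,d,o=wshot('w20',['shoehorn_hole','spare_button','spare_pin'])
s,C,p,d,o=wshot('w20',['shoehorn_hole'])
print(L(s['position']))
for c in (310,320):
  for r in range(175,320,4):
    if d[r,c]>0:
        q=ray('wrist',(c,r),C);P=L(q[0]+q[1]*d[r,c])
        if .2<P[2]<.24: print(r,P.round(4),end=' | ')
  print()
im=cv2.imread('pics/w20.png');cv2.imwrite('pics/w20c.png',cv2.resize(im[140:300,220:420],None,fx=4,fy=3.7,interpolation=cv2.INTER_CUBIC))
E
```

```text
shoehorn_hole [(array([321.4, 205.4]), 0.84)]
spare_button []
spare_pin [(array([321.2, 192.8]), 0.64)]
shoehorn_hole [(array([319.8, 205.4]), 0.86), (array([404.8,  68.2]), 0.65)]
[0.6839 0.0833 0.3396]
179 [0.6779 0.1174 0.2089] | 183 [0.6778 0.1146 0.208 ] | 187 [0.678  0.1134 0.2192] | 191 [0.678  0.1111 0.2215] | 195 [0.678  0.1084 0.2213] | 199 [0.678  0.1057 0.2209] | 203 [0.6779 0.1022 0.2166] | 207 [0.6781 0.1021 0.2301] | 211 [0.6782 0.1002 0.2334] | 215 [0.6781 0.0973 0.2323] | 263 [0.6776 0.0602 0.2179] | 267 [0.6776 0.057  0.2169] | 271 [0.6776 0.054  0.2169] | 
179 [0.6845 0.1208 0.2366] | 183 [0.6847 0.1146 0.2082] | 187 [0.6846 0.1131 0.2173] | 191 [0.6846 0.1111 0.2214] | 195 [0.6846 0.1086 0.2227] | 199 [0.6846 0.1058 0.2218] | 203 [0.6846 0.1027 0.2191] | 207 [0.6845 0.1019 0.2293] | 211 [0.6845 0.0997 0.2313] | 215 [0.6845 0.0977 0.2341] | 219 [0.6846 0.092  0.22  ] | 223 [0.6846 0.0891 0.2196] | 227 [0.6846 0.0864 0.2197] | 231 [0.6846 0.0835 0.2192] | 235 [0.6846 0.0807 0.2193] | 239 [0.6846 0.0778 0.2191] | 243 [0.6846 0.075  0.219 ] | 247 [0.6846 0.0722 0.2192] | 251 [0.6846 0.0691 0.2183] | 255 [0.6846 0.0663 0.2187] | 259 [0.6846 0.0634 0.2186] | 263 [0.6846 0.0607 0.2192] | 267 [0.6845 0.0585 0.2215] | 271 [0.6845 0.0558 0.222 ] | 275 [0.6845 0.0528 0.2219] |
```

View pics/w20c.png

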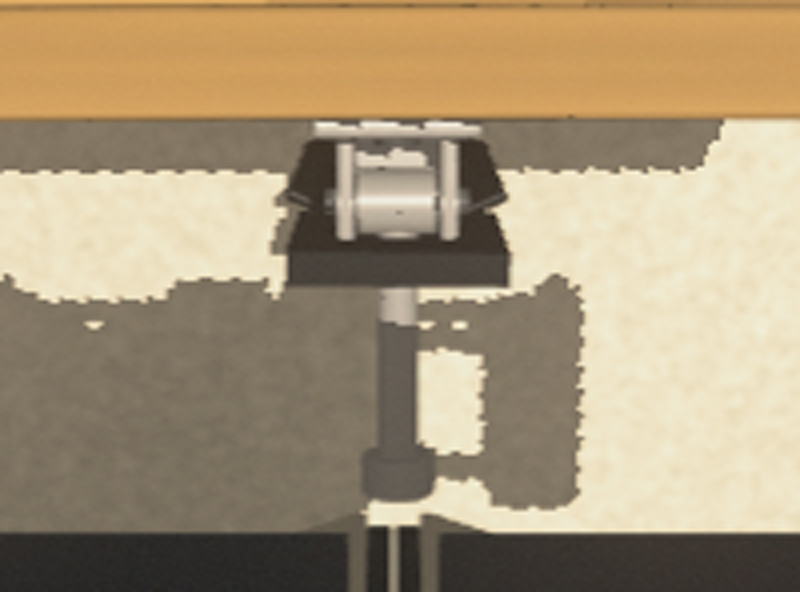

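The picture shows the spare rod level: its top stays at 0.219–0.220 m along its whole length. The shoehorn plate, at about pixel (319, 211), lies against the fork. The shelf things look unmoved, so I am handing in.

```bash
python3 -c "
from cell import arm
print(arm.sign_off())"
```

```text
the job is handed in; nothing more can be done
None
```

The job is done and handed in at about 43 s of the 72 s allowed; the sign-off gave no verdict.

**What I did**
- **Spare hook:** I folded it down by pinching the button. The pinch slipped and left it about 5 mm short of its stop. I pressed it the rest of the way with closed fingertips until I felt the stop at about 6 N.
- **Shoehorn:** I gripped it by its edges and lifted it 4 mm. I drew it off the used hook and threaded it onto the spare one with no noticeable force. I slid it back until it touched the fork at about 4 N, lowered it and let go.
- **Used hook:** I folded it up. The pinch again left it about 7 mm short. I pushed it to its stop from the front, at about 8 N.

**Last checks**
- **Spare arm:** its rod is level by depth, and its button top is at 0.222 m as expected.
- **Shoehorn:** it hangs upright and let go, with the plate middle about 9 mm from the pin, against the fork.
- **Used button:** it stands about 1 mm from straight above its pin.
- **Shelf things:** the bell, key cover, dish and scratcher looked unmoved in the pictures; I did not measure them.
- **Disagreement:** early hook positions from the fixed cameras differed by up to 4 mm. I relied on the wrist camera and contact instead, and these agreed with each other to about 1 mm.

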